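# Put the potting scoop away in the push-to-open drawer

### The job

Put the orange-handled potting scoop, which lies half under the plywood riser, away in the handleless drawer: push the drawer's front in to release its catch, draw it open, lay the scoop upright and flat in the wide lane with the blade to the back and the handle to the front, and push the drawer home until it catches and stays shut. Leave the two loose bulbs, the potted bulb and the bottle standing where they are.

Things in the scene. Friction and masses are not known exactly. Their poses are not given: they have to be found in the camera images.
- cabinet: White bench-top cabinet, fixed, 275 deep (x) x 220 wide (y) x 98 high. Origin: on the bench at mid width; +x to its back (x = +135), -x is the drawer side, z up. The white carcass starts at x = -140; the shut drawer's front stands 16 proud of it, to x = -156. A solid top board fills heights 80 to 98 over the whole depth, so even the open drawer stays covered behind x = -140.
- drawer (a joint): Drawer travel in m: 0 shut and caught, positive out towards the cabinet's -x, 0.128 end stop. Push latch: pressed right in to the stop at -0.0065 (5 to 13 N) and let go, it releases and an ejector pushes the drawer out to 0.05-0.06; then it is pulled by hand (about 1 N) and stays put. Shut: push to the stop at -0.0065 and let go; it settles at 0, caught. Pressing again releases it.
- drawer_front (a point): Middle of the top edge of the drawer's pale blue, handleless front, 77 above the bench; moves with the drawer; axes as the cabinet's. The front is 14 thick (this point is half-way through), 192 wide, 7 to 77 above the bench. Shut, its inner face is 2 in front of the carcass; fully open, 130. Once popped out it can be pinched over its top edge.
- lane (a point): Centre of the floor of the drawer's wide lane, 18 above the bench; moves with the drawer; axes as the cabinet's (+x to the back). The lane is 205 long (x +-102.5, from the front's inner face to the back panel), 122 wide (y +-61). Side wall top 58 above the bench at +y, divider top 52 at -y; beyond the divider a narrow lane holds marker pens.
- scoop_mid (a point): Middle of the potting scoop, on its handle's axis, 13 above the surface it lies on. x points to the blade tip, z up when it lies upright. 188 long (x -94 to +94): round orange handle, 26 diameter, x = -94 to +6; thin steel neck; steel blade x = +24 to +94. About 180 g. It starts with the blade sticking 60 to 75 out from the riser's front edge, the handle under the riser.
- scoop_blade (a point): Middle of the scoop's blade, 62 ahead of scoop_mid, 9 above the surface; axes as scoop_mid. The blade is a U-shaped steel trough open at the top, 46 wide (y), side walls 18 high over x = -38 to +14 from here, then tapering to a tip 31 wide at x = +32. It can be taken across its side walls.
- scoop_handle (a point): Point on the axis of the scoop's orange handle, 44 behind scoop_mid (50 from the handle's end), 13 above the surface; axes as scoop_mid.
- riser: Low plywood bench riser, fixed: a board 160 deep (x) x 260 wide (y), 12 thick, its top 60 and its underside 48 above the bench, on four thin steel legs 16 in diameter at x +-66, y +-116. Origin: on the bench under its centre; the scoop's blade sticks out at its -x edge (x = -80).
- bulb_a_mid (a point): Loose brown daffodil bulb with green shoot standing on the bench beside the scoop, 64 diameter, 100 high; the point is on its axis, 34 above its foot. To be left alone.
- bulb_b_mid (a point): A second loose bulb, the same size, standing in the middle of the bench nearer the robot; point on its axis, 34 above its foot. To be left alone.
- pot_mid (a point): Terracotta pot with a sprouting bulb on top of the riser: pot 84 diameter at the rim, 74 high, with leaves to about 200; the point is on its axis, 37 above its foot. To be left alone.
- bottle_mid (a point): White plastic bottle with a blue cap standing on the bench between cabinet and riser, 66 diameter, 190 high; the point is on its axis half-way up. To be left alone.

How it is judged:
On the way, in this order (a step that is already met when the one before it is completed fails the run):
1. the push latch is released and the drawer has come out (more than 30 mm) (value of joint drawer above 0.03 m), for 0.2 s.
2. the scoop lies upright in the wide lane of the open drawer, blade to the back, and is let go (x of scoop_mid in the frame of lane between -0.02 and 0.02 m and y of scoop_mid in the frame of lane between -0.05 and 0.05 m and z of scoop_mid in the frame of lane below 0.026 m and x of scoop_blade in the frame of lane above 0.04 m and angle between scoop_mid's own z axis and vertical below 0.2 rad and contact force between the fingers and scoop below 0.1 N and linear speed of scoop below 0.03 m/s and value of joint drawer above 0.03 m), for 0.2 s.
At the end, for the whole second after the job is handed in: The drawer is shut and caught (within 4 mm of fully shut, at rest) with the scoop lying still in its wide lane, bottom down (tilt under 0.2 rad), its middle within 20 mm lengthways and 50 mm sideways of the lane's centre and on its floor, the blade to the back, and not touched (x of scoop_mid in the frame of lane between -0.02 and 0.02 m and y of scoop_mid in the frame of lane between -0.05 and 0.05 m and z of scoop_mid in the frame of lane below 0.026 m and x of scoop_blade in the frame of lane above 0.04 m and angle between scoop_mid's own z axis and vertical below 0.2 rad and contact force between the fingers and scoop below 0.1 N and linear speed of scoop below 0.03 m/s and value of joint drawer between -0.004 and 0.004 m and velocity of joint drawer between -0.01 and 0.01 m/s).
It fails at once if the bulb beside the riser is shifted more than 30 mm or tipped more than 0.4 rad (distance of bulb_a_mid from where it was at the start of the episode above 0.03 m or angle between bulb_a_mid's own z axis and vertical above 0.4 rad).
It fails at once if the bulb in the middle of the bench is shifted more than 30 mm or tipped more than 0.4 rad (distance of bulb_b_mid from where it was at the start of the episode above 0.03 m or angle between bulb_b_mid's own z axis and vertical above 0.4 rad).
It fails at once if the potted bulb is shifted more than 30 mm or tipped more than 0.4 rad (distance of pot_mid from where it was at the start of the episode above 0.03 m or angle between pot_mid's own z axis and vertical above 0.4 rad).
It fails at once if the bottle is shifted more than 30 mm or tipped more than 0.4 rad (distance of bottle_mid from where it was at the start of the episode above 0.03 m or angle between bottle_mid's own z axis and vertical above 0.4 rad).
It also fails if it takes over 72 s, if anything falls off the work surface, if the arm or the gripper's body presses on something with over 40 N, if the wrist force passes 120 N, or if a joint passes its speed limit or range.

### The arm

A 7-joint arm with a two-finger parallel gripper is mounted at the origin on the work surface. World frame = base frame: x ahead of the robot, y to its left, z up, the work surface at z = 0. Lengths are in m, angles in rad, forces in N, time in s.
With the tool pointing down it reaches from about 0.4 to 0.85 m from the base axis. Payload 10.4 kg.
Tool frame: the origin (TCP) lies midway between the tips of the shut fingers; the grasp point (between the pads) lies 19 mm behind it; z points along the fingers, y is the direction in which the jaws open and shut (so a half turn about z gives the same grasp; the last joint's range is limited). The gripper opens to 87 mm and grips with 3 to 60 N. Pads are 19 mm wide; open, the fingers measure 117 mm over their backs; the gripper's body (75 mm by 190 mm) begins 51 mm behind the grasp point.
Start: joints at [1.142, 0.332, -0.065, 1.46, 0.022, 1.35, -0.088], TCP at [0.247, -0.574, 0.198] pointing down, gripper open.
Joint ranges: [-2.6, 2.6], [-0.5, 2.12], [-1.47, 1.34], [0.16, 2.42], [-1.27, 4.41], [0.06, 2.06], [-2.6, 2.6]. Speed limits (rad/s): [2.22, 2.22, 2.79, 2.79, 3.14, 3.14, 3.14].

### API

Orientations are given as a unit quaternion [x, y, z, w].
In Python, from bench import r gives the robot as it stands.
- The arm moves only by the tool step_arm, never from a script. Its argument "increments" is a list of rows, each a list of 2 entries, a list of its own where there are three numbers: the shift along the tool's x, y, z in m, then the turn, a rotation vector about the tool's x, y, z in rad. A call has 1 to 5 rows; each row is the pose to reach, as a shift and turn from the pose measured when the call began, along the tool's axes at that moment; what a row does not reach only later rows make up. A row lasts 1/10 s, in which the tool goes at most 50 mm and 8.59 degrees, less where a joint would pass 70% of its speed; a pose out of reach is approached as far as the arm can. A call with a gripper value outside its range is refused whole. "hand" is the closure, from -1 (fully open) to 1 (shut), so that 0 is half open, set as the call begins (left out, the last holds). The fingers move at their own pace and stop on an object; "grip_force" is the grip in N (left out, the last holds). Time passes only in rows, so rows that repeat a pose let the fingers close. It gives the time, the measured TCP pose, the force and the opening at its end, in the units of the state.
- r.read_state(): the state, without advancing time (a new reading comes with each control period).
- r.camera(name): name is "scene" or "top"; returns a dict with "pixels" (400x640x3 uint8, blue, green, red), "camera_matrix" (3x3 intrinsics, pixels), "extrinsics" (4x4, takes a point from camera to world coordinates). Camera axes: x right, y up, looking along -z (the intrinsics and any distortion apply to the point x, -y, -z); pixel columns grow to the right and rows downward; lengths in m; the calibration is good to about 2 mm. A picture is of the moment at which its call begins. There is no depth.
- r.close_job(): hands the job in, once; it reports no verdict.
The state is a dict: "time": time; "joint_positions": joint angles; "joint_vel": joint speeds; "joint_torque": joint torques, N m; "ee_pos": TCP position; "eef_rot": TCP orientation; "ft_force": force on the tool from outside, world axes, zero at the start; "torque": the same for the moment, N m; "width": finger opening in m.
Only numpy, scipy, OpenCV 4.12 (cv2) and the standard library are available. Lean on these libraries where they do the work, as an engineer would, in place of code of your own. Each camera call takes 0.05 s, during which the arm holds its last target.

## Working session

There is one attempt and no reset: what is moved stays moved. The work goes in short steps, Python scripts to look and compute and a tool call to move; the robot and the scene stay as the last step left them, time stands still between calls to the robot, and variables do not carry over. Pictures are saved under pics/ and viewed, and the job is handed in when it is done.

Besides the shell and the picture viewer there is one more tool, called after "Request:" as a command line: name --argument value ..., lists and objects as JSON in quotes. step_arm: Moves the arm, as the interface text tells. Its arguments: {"type":"object","properties":{"increments":{"type":"array"},"hand":{"type":"number"},"grip_force":{"type":"number"}},"required":["increments"]}

```bash
ls; mkdir -p pics; python3 - <<'E'
from bench import r
import cv2,json,numpy as np
for n in("scene","top"):
    c=r.camera(n);cv2.imwrite(f"pics/{n}0.png",c["pixels"])
    print(n,np.array(c["camera_matrix"]).round(2).tolist(),np.array(c["extrinsics"]).round(4).tolist(),[k for k in c])
print(r.read_state())
E
```

```text
pics
scene [[404.2, 0.0, 324.78], [0.0, 404.2, 201.27], [0.0, 0.0, 1.0]] [[0.182, -0.567, 0.8034, 1.3242], [0.9833, 0.1066, -0.1475, -0.0574], [-0.002, 0.8168, 0.5769, 0.6196], [0.0, 0.0, 0.0, 1.0]] ['pixels', 'camera_matrix', 'extrinsics']
top [[365.27, 0.0, 319.14], [0.0, 365.27, 198.36], [0.0, 0.0, 1.0]] [[0.0265, 0.9882, -0.1511, 0.4565], [-0.9994, 0.0229, -0.0253, 0.0612], [-0.0215, 0.1517, 0.9882, 0.8518], [0.0, 0.0, 0.0, 1.0]] ['pixels', 'camera_matrix', 'extrinsics']
{'time': 0.1, 'joint_positions': array([ 1.14235757,  0.33278328, -0.06469651,  1.46086069,  0.02159429,
        1.34990363, -0.08850796]), 'joint_vel': array([-0.00028369, -0.00296786,  0.00098348, -0.00157846, -0.00149678,
       -0.0009078 , -0.00084201]), 'joint_torque': array([ 2.24112031e-03, -6.24549150e+01,  2.54311605e-02, -3.90715742e+01,
       -6.13584928e-02,  3.66574118e-02,  7.84177860e-05]), 'ee_pos': array([ 0.24658852, -0.57388502,  0.19754777]), 'eef_rot': array([ 9.79481534e-01,  2.01532946e-01, -1.53009622e-04, -6.11033879e-04]), 'ft_force': array([-0.72075473,  0.18848146,  0.28941001]), 'torque': array([0.02077579, 0.05194213, 0.00123894]), 'width': 0.08692225070960675}
```

View pics/scene0.png

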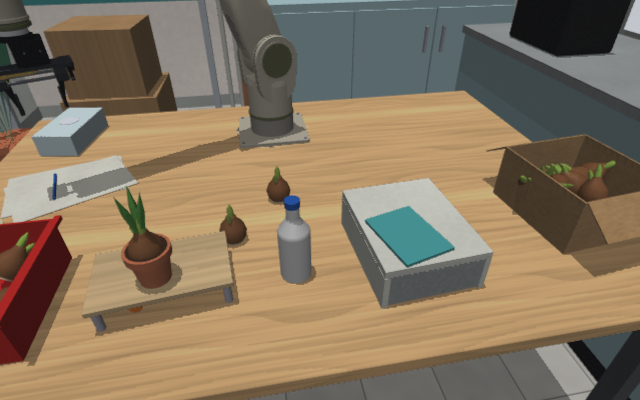

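View pics/top0.png

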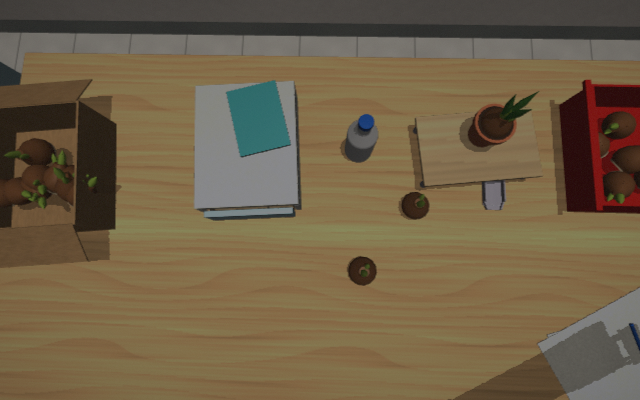

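```bash
cat > h.py <<'E'
import numpy as np,cv2
from bench import r
K={"scene":np.array([[404.2,0,324.78],[0,404.2,201.27],[0,0,1]]),"top":np.array([[365.27,0,319.14],[0,365.27,198.36],[0,0,1]])}
_c={}
def cam(n):
    if n not in _c:_c[n]=r.camera(n)
    return _c[n]
def px2w(n,u,v,z):
    c=cam(n);k=c["camera_matrix"];E=np.array(c["extrinsics"])
    d=E[:3,:3]@np.array([(u-k[0][2])/k[0][0],-(v-k[1][2])/k[1][1],-1]);o=E[:3,3]
    return o+d*(z-o[2])/d[2]
def w2px(n,p):
    c=cam(n);k=c["camera_matrix"];E=np.array(c["extrinsics"])
    q=E[:3,:3].T@(np.array(p)-E[:3,3]);return np.array([k[0][0]*q[0]/-q[2]+k[0][2],k[1][1]*-q[1]/-q[2]+k[1][2]])
def crop(n,x0,y0,x1,y1,s,f):
    im=cam(n)["pixels"][y0:y1,x0:x1];cv2.imwrite(f,cv2.resize(im,None,fx=s,fy=s,interpolation=cv2.INTER_CUBIC))
E
python3 - <<'E'
from h import *
crop("top",185,70,315,220,4,"pics/cab.png")
crop("top",340,90,550,290,3.5,"pics/ris.png")
crop("scene",80,160,340,340,3,"pics/sc.png")
E
```

```text
(no output)
```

View pics/cab.png

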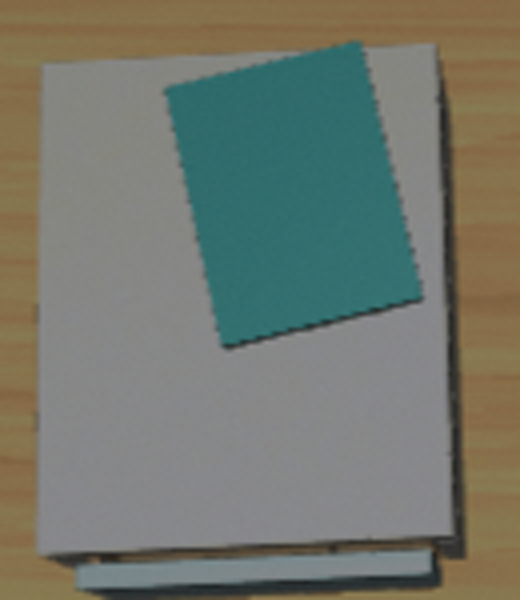

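View pics/ris.png

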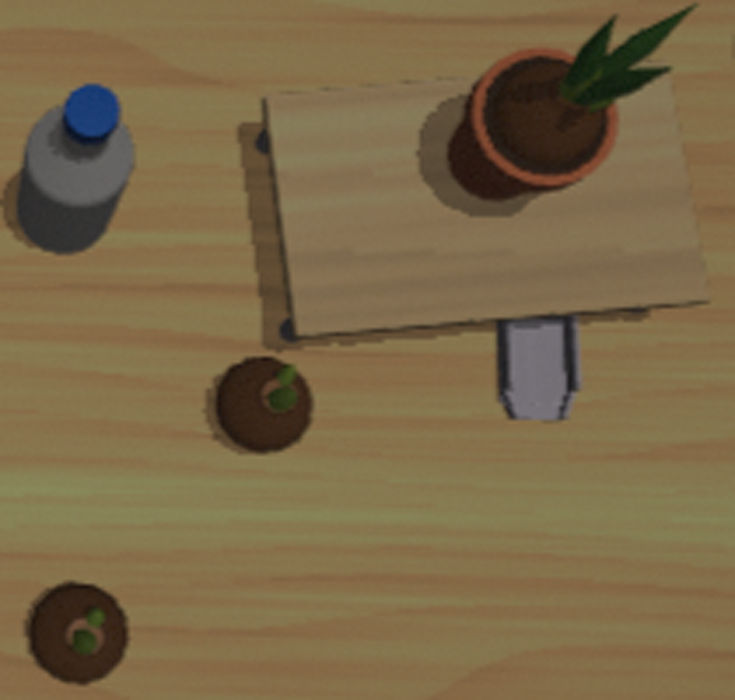

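View pics/sc.png

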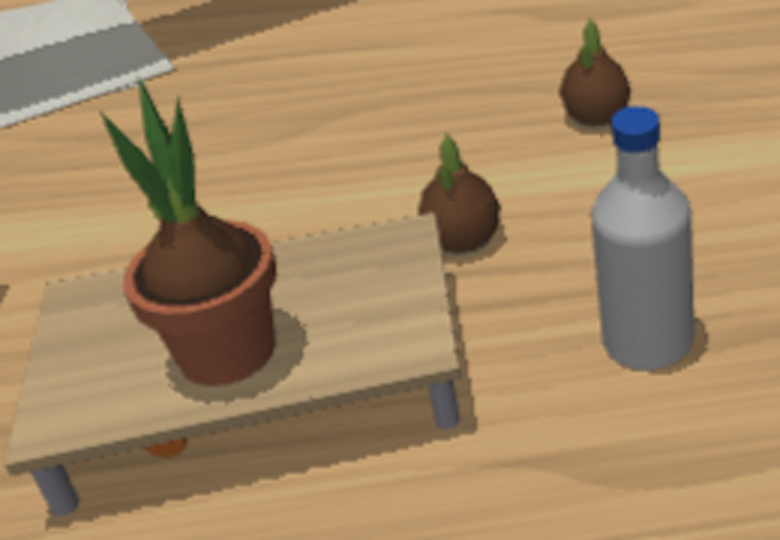

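```bash
python3 - <<'E'
from h import *
f=lambda x,y,s,ox,oy,z,n="top":px2w(n,x/s+ox-.0,y/s+oy,z)
P=lambda l,p:print(l,p.round(4))
for l,a in dict(bl=(43,64),br=(436,44),fr=(453,538),fl=(37,555)).items():P(l,f(*a,4,185,70,.098))
for l,a in dict(ol=(77,590),orr=(434,574),il=(77,570),ir=(432,551)).items():P(l,f(*a,4,185,70,.077))
for l,a in dict(bl=(263,97),fl=(297,337),fr=(708,302),br=(670,77)).items():P('ris '+l,f(*a,3.5,340,90,.060))
for l,a in dict(tl=(507,417),tr=(571,419)).items():P('tip '+l,f(*a,3.5,340,90,.004))
for l,a in dict(l1=(498,390),l2=(498,320),r1=(578,388),r2=(576,318)).items():P('blade '+l,f(*a,3.5,340,90,.018))
P('hend',f(165,455,3,80,160,.005,"scene"));
P('hend',f(165,440,3,80,160,.026,"scene"))
P('bulbA',f(263,406,3.5,340,90,.034));P('bulbB',f(78,633,3.5,340,90,.034))
P('bottle cap',f(92,112,3.5,340,90,.19));P('pot rim',f(545,117,3.5,340,90,.134))
E
```

```text
bl [0.8164 0.3596 0.098 ]
br [0.8316 0.1427 0.098 ]
fr [0.5578 0.1237 0.098 ]
fl [0.5436 0.3414 0.098 ]
ol [0.5277 0.3262 0.077 ]
orr [0.541  0.1349 0.077 ]
il [0.5385 0.327  0.077 ]
ir [0.5533 0.1364 0.077 ]
ris bl [ 0.7667 -0.1304  0.06  ]
ris fl [ 0.6097 -0.1495  0.06  ]
ris fr [ 0.6376 -0.4048  0.06  ]
ris br [ 0.7848 -0.3903  0.06  ]
tip tl [ 0.5697 -0.3015  0.004 ]
tip tr [ 0.5694 -0.3433  0.004 ]
blade l1 [ 0.5855 -0.2904  0.018 ]
blade l2 [ 0.6321 -0.2923  0.018 ]
blade r1 [ 0.588  -0.3421  0.018 ]
blade r2 [ 0.6346 -0.3432  0.018 ]
hend [ 0.7597 -0.3215  0.005 ]
hend [ 0.7668 -0.3147  0.026 ]
bulbA [ 0.5692 -0.134   0.034 ]
bulbB [ 0.4229 -0.0168  0.034 ]
bottle cap [ 0.7056 -0.0071  0.19  ]
pot rim [ 0.7285 -0.275   0.134 ]
```

```bash
cat >> h.py <<'E'
from scipy.spatial.transform import Rotation as R
def tgt(yaw,pitch=0):
    # tool y along world yaw, tool z down; pitch: rotate about tool y axis world dir
    y=np.array([np.cos(yaw),np.sin(yaw),0]);z=np.array([0,0,-1.]);x=np.cross(y,z)
    return R.from_rotvec(pitch*y)*R.from_matrix(np.c_[x,y,z])
def inc(p,yaw,pitch=0):
    s=r.read_state();A=R.from_quat(s["eef_rot"]);T=tgt(yaw,pitch)
    print("t",round(s["time"],2),"pos",s["ee_pos"].round(4),"F",s["ft_force"].round(1),"w",round(s["width"],4),"q",s["joint_positions"].round(2).tolist())
    print(" shift",A.inv().apply(np.array(p)-s["ee_pos"]).round(4).tolist(),"turn",(A.inv()*T).as_rotvec().round(4).tolist())
c,sn=np.cos(.0667),np.sin(.0667)
def cab(x,y,z): return np.array([.690+c*x-sn*y,.242+sn*x+c*y,z])
E
python3 - <<'E'
from h import *
print(cab(-.2,0,.2)); inc(cab(-.205,0,.19),.0667)
E
```

```text
[0.49044472 0.22866989 0.2       ]
t 0.3 pos [ 0.2467 -0.5741  0.198 ] F [-0.  -0.7  0.2] w 0.087 q [1.14, 0.33, -0.06, 1.46, 0.02, 1.35, -0.09]
 shift [0.5362, -0.643, 0.0083] turn [-0.0004, -0.0003, -1.2317]
```

Request:
step_arm --increments '[[[0.04,-0.03,0],[0,0,-0.1]],[[0.08,-0.06,0],[0,0,-0.2]],[[0.12,-0.09,0],[0,0,-0.3]],[[0.16,-0.12,0],[0,0,-0.4]],[[0.2,-0.15,0],[0,0,-0.5]]]' --hand 1 --grip_force 20

```text
time: 0.8
ee_pos: [0.3718, -0.3556, 0.1982]
eef_rot: [0.898, 0.439, -0.0, 0.0]
ft_force: [0.8, -0.6, -0.3]
width: 0.055
```

```bash
python3 - <<'E'
from h import *
inc(cab(-.205,0,.19),.0667)
E
```

```text
t 0.8 pos [ 0.3718 -0.3556  0.1982] F [ 0.8 -0.6 -0.3] w 0.055 q [0.94, 0.1, -0.28, 1.74, 0.03, 1.3, -0.01]
 shift [0.5307, -0.2688, 0.0081] turn [0.0, 0.0002, -0.7277]
```

Request:
step_arm --increments '[[[0.043,-0.021,0],[0,0,-0.06]],[[0.086,-0.042,0],[0,0,-0.12]],[[0.129,-0.063,0],[0,0,-0.18]],[[0.172,-0.084,0],[0,0,-0.24]],[[0.215,-0.105,0],[0,0,-0.3]]]'

```text
time: 1.3
ee_pos: [0.4209, -0.1196, 0.1984]
eef_rot: [0.822, 0.57, -0.0, 0.0]
ft_force: [1.5, -0.5, -0.2]
width: 0.0148
```

```bash
python3 - <<'E'
from h import *
inc(cab(-.205,0,.19),.0667)
E
```

```text
t 1.3 pos [ 0.4209 -0.1196  0.1984] F [ 1.5 -0.5 -0.2] w 0.0148 q [0.72, -0.06, -0.52, 1.9, -0.03, 1.3, -0.15]
 shift [0.3484, -0.0617, 0.0081] turn [0.0006, 0.0008, -0.4253]
```

Request:
step_arm --increments '[[[0.045,-0.008,0],[0,0,-0.055]],[[0.09,-0.016,0],[0,0,-0.11]],[[0.135,-0.024,0],[0,0,-0.165]],[[0.18,-0.032,0],[0,0,-0.22]],[[0.225,-0.04,0],[0,0,-0.275]]]'

```text
time: 1.8
ee_pos: [0.4625, 0.1069, 0.1986]
eef_rot: [0.735, 0.678, 0.0, 0.001]
ft_force: [1.4, -0.5, -0.6]
width: 0.0004
```

```bash
python3 - <<'E'
from h import *
inc(cab(-.205,0,.05),.0667)
E
```

```text
t 1.8 pos [0.4625 0.1069 0.1986] F [ 1.4 -0.5 -0.6] w 0.0004 q [0.46, 0.05, -0.79, 1.81, 0.04, 1.3, -0.43]
 shift [0.1231, 0.0127, 0.1484] turn [0.0016, 0.0013, -0.1485]
```

Request:
step_arm --increments '[[[0.03,0.003,0.036],[0,0,-0.03]],[[0.06,0.006,0.072],[0,0,-0.07]],[[0.09,0.009,0.108],[0,0,-0.11]],[[0.123,0.0127,0.148],[0,0,-0.148]],[[0.123,0.0127,0.148],[0,0,-0.148]]]'

```text
time: 2.3
ee_pos: [0.4816, 0.2313, 0.0452]
eef_rot: [0.681, 0.732, -0.003, -0.002]
ft_force: [-0.7, -0.6, 0.0]
width: 0.0005
```

```bash
python3 - <<'E'
from h import *
inc(cab(-.156,0,.05),.0667)
crop("top",150,50,450,290,2.6,"pics/p1.png")
E
```

```text
t 2.3 pos [0.4816 0.2313 0.0452] F [-0.7 -0.6  0. ] w 0.0005 q [0.18, 0.41, -0.84, 1.83, 0.34, 1.06, -0.72]
 shift [-0.0035, 0.0526, -0.0052] turn [-0.0071, -0.0, 0.0057]
```

View pics/p1.png

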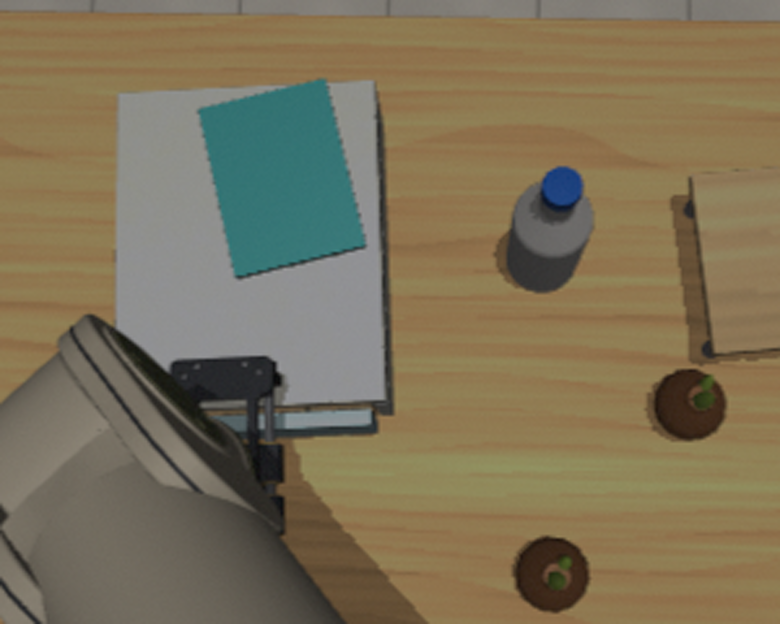

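Request:
step_arm --increments '[[[-0.003,0.015,-0.004],[-0.007,0,0.006]],[[-0.003,0.025,-0.005],[-0.007,0,0.006]],[[-0.003,0.03,-0.005],[-0.007,0,0.006]],[[-0.003,0.034,-0.005],[-0.007,0,0.006]],[[-0.003,0.036,-0.005],[-0.007,0,0.006]]]'

```text
time: 2.85
ee_pos: [0.52, 0.2291, 0.0529]
eef_rot: [0.685, 0.729, 0.001, 0.001]
ft_force: [-0.1, -0.2, -0.4]
width: 0.0005
```

Request:
step_arm --increments '[[[0,0.003,0.002],[0,0,0]],[[0,0.006,0.002],[0,0,0]],[[0,0.008,0.002],[0,0,0]],[[0,0.009,0.002],[0,0,0]]]'

```text
time: 3.25
ee_pos: [0.5284, 0.2295, 0.0507]
eef_rot: [0.684, 0.729, 0.0, 0.001]
ft_force: [-3.7, -1.0, 2.7]
width: 0.0003
```

Request:
step_arm --increments '[[[0,0.003,0],[0,0,0]],[[0,0.005,0],[0,0,0]],[[0,0.006,0],[0,0,0]]]'

```text
time: 3.55
ee_pos: [0.5341, 0.2299, 0.0507]
eef_rot: [0.684, 0.729, -0.0, 0.001]
ft_force: [-6.0, -0.9, 3.4]
width: 0.0002
```

Request:
step_arm --increments '[[[0,0.002,0],[0,0,0]],[[0,0.003,0],[0,0,0]]]'

```text
time: 3.75
ee_pos: [0.5347, 0.23, 0.0504]
eef_rot: [0.684, 0.729, -0.002, -0.0]
ft_force: [-17.1, -4.9, 12.4]
width: 0.0003
```

Request:
step_arm --increments '[[[0,-0.02,0],[0,0,0]],[[0,-0.05,0],[0,0,0]],[[0,-0.08,-0.02],[0,0,0]],[[0,-0.09,-0.06],[0,0,0]],[[0,-0.09,-0.09],[0,0,0]]]' --hand 0

```text
time: 4.25
ee_pos: [0.4444, 0.2251, 0.1426]
eef_rot: [0.683, 0.73, -0.002, 0.001]
ft_force: [1.2, -0.0, 0.6]
width: 0.0322
```

```bash
python3 - <<'E'
from h import *
inc(cab(-.156,0,.05),.0667)
crop("top",150,50,450,290,2.6,"pics/p2.png")
crop("scene",280,130,520,320,3,"pics/p2s.png")
E
```

```text
t 4.25 pos [0.4444 0.2251 0.1426] F [ 1.2 -0.   0.6] w 0.0322 q [0.28, 0.2, -0.92, 1.82, 0.17, 1.21, -0.62]
 shift [0.0008, 0.0903, 0.0925] turn [-0.0017, 0.0031, -0.0008]
```

View pics/p2.png

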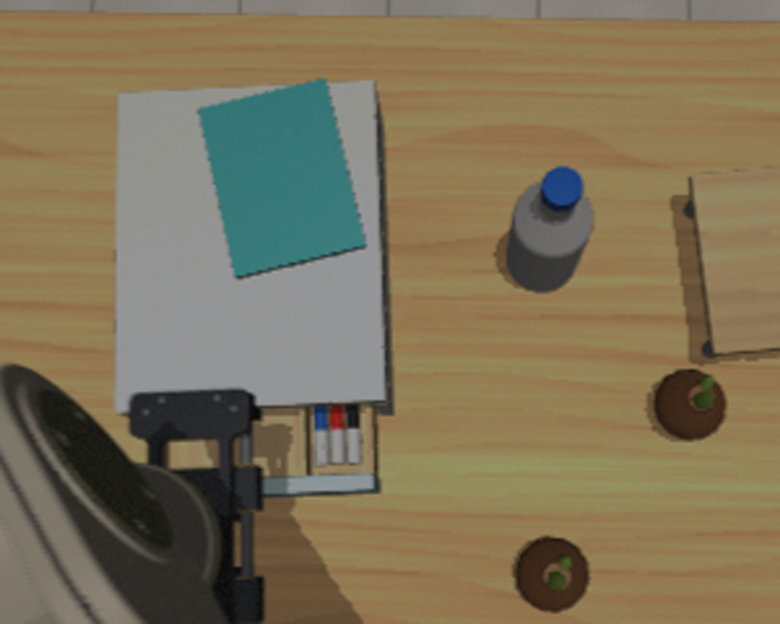

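View pics/p2s.png

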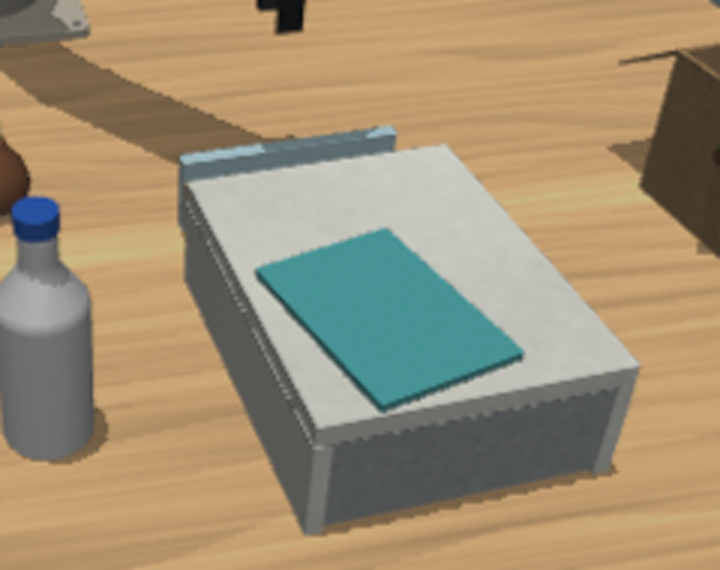

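```bash
python3 - <<'E'
from h import *
for u,v in((377,490),(376,475)):
    p=px2w("top",u/2.6+150,v/2.6+50,.077); d=p[:2]-[.69,.242]; print(p,c*d[0]+sn*d[1],-sn*d[0]+c*d[1])
inc(cab(-.149-.056,0,.05),.0667)
E
```

```text
[0.48801976 0.12972466 0.077     ] -0.20901433021811758 -0.09856359110944164
[0.5001542  0.13098511 0.077     ] -0.19682286092674353 -0.09811470951708565
t 4.4 pos [0.447  0.2251 0.1428] F [0.4 0.1 0.2] w 0.0409 q [0.28, 0.2, -0.92, 1.82, 0.17, 1.2, -0.62]
 shift [0.001, 0.0385, 0.0929] turn [0.0017, 0.0021, -0.0029]
```

Request:
step_arm --increments '[[[0,0.04,0],[0,0,0]],[[0,0.04,0.03],[0,0,0]],[[0,0.04,0.06],[0,0,0]],[[0,0.04,0.092],[0,0,0]],[[0,0.04,0.092],[0,0,0]]]'

```text
time: 4.9
ee_pos: [0.4843, 0.226, 0.0463]
eef_rot: [0.684, 0.729, -0.003, -0.001]
ft_force: [-0.6, -0.3, 0.3]
width: 0.0438
```

Request:
step_arm --increments '[[[0,0,0],[0,0,0]],[[0,0,0],[0,0,0]],[[0,0,0],[0,0,0]],[[0,0,0],[0,0,0]]]' --hand 1 --grip_force 8

```text
time: 5.3
ee_pos: [0.4853, 0.2262, 0.0474]
eef_rot: [0.684, 0.729, -0.002, 0.0]
ft_force: [0.4, -0.3, 0.5]
width: 0.0194
```

Request:
step_arm --increments '[[[0,0,0],[0,0,0]],[[0,-0.02,0],[0,0,0]],[[0,-0.04,0],[0,0,0]],[[0,-0.06,0],[0,0,0]],[[0,-0.07,0],[0,0,0]]]'

```text
time: 5.8
ee_pos: [0.4151, 0.2211, 0.0481]
eef_rot: [0.684, 0.729, -0.002, 0.001]
ft_force: [15.0, -0.6, -6.7]
width: 0.0153
```

Request:
step_arm --increments '[[[0,0.002,0],[0,0,0]],[[0,0.002,0],[0,0,0]],[[0,0.002,-0.05],[0,0,0]],[[0,0.002,-0.1],[0,0,0]],[[0,0.002,-0.15],[0,0,0]]]' --hand -0.2

```text
time: 6.3
ee_pos: [0.4171, 0.2225, 0.2]
eef_rot: [0.684, 0.73, -0.002, 0.0]
ft_force: [1.9, -0.8, -0.3]
width: 0.0473
```

```bash
python3 - <<'E'
from h import *
inc([.605,-.318,.2],-np.pi/2)
inc([.605,-.318,.2],np.pi/2)
crop("top",150,50,450,290,2.6,"pics/p3.png")
E
```

```text
t 6.3 pos [0.4171 0.2225 0.2   ] F [ 1.9 -0.8 -0.3] w 0.0473 q [0.36, 0.06, -0.96, 1.8, 0.06, 1.31, -0.55]
 shift [-0.5515, 0.1525, 0.0015] turn [0.0009, 0.0048, 1.6356]
t 6.3 pos [0.4171 0.2225 0.2   ] F [ 1.9 -0.8 -0.3] w 0.0473 q [0.36, 0.06, -0.96, 1.8, 0.06, 1.31, -0.55]
 shift [-0.5515, 0.1525, 0.0015] turn [-0.0047, 0.0008, -1.506]
```

View pics/p3.png

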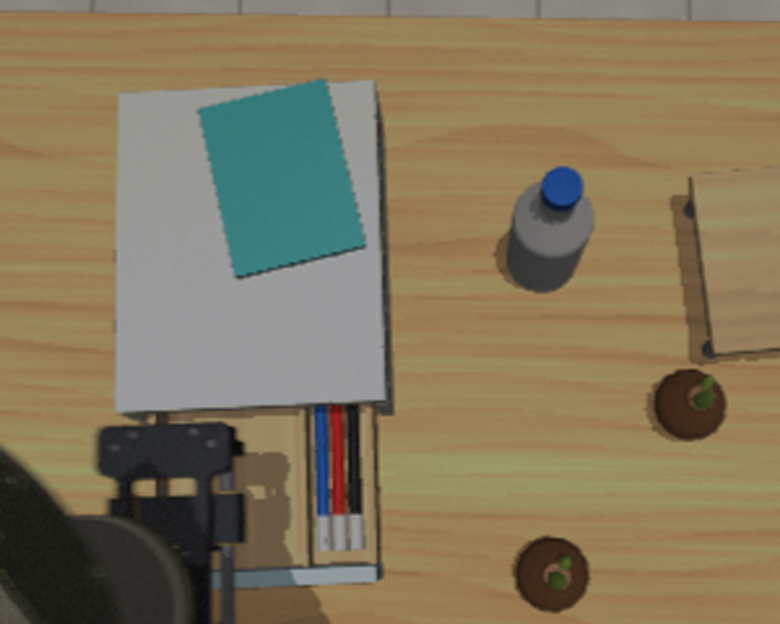

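Request:
step_arm --increments '[[[-0.046,0.0125,0],[0,0,0.136]],[[-0.092,0.025,0],[0,0,0.272]],[[-0.138,0.0375,0],[0,0,0.408]],[[-0.184,0.05,0],[0,0,0.544]],[[-0.23,0.0625,0],[0,0,0.68]]]' --hand -1

```text
time: 6.85
ee_pos: [0.4984, -0.0026, 0.2086]
eef_rot: [0.889, 0.458, 0.003, 0.002]
ft_force: [1.8, 1.2, -0.2]
width: 0.0826
```

```bash
python3 - <<'E'
from h import *
inc([.605,-.318,.2],-np.pi/2)
E
```

```text
t 6.85 pos [ 0.4984 -0.0026  0.2086] F [ 1.8  1.2 -0.2] w 0.0826 q [0.6, 0.09, -0.71, 1.75, 0.06, 1.32, -0.75]
 shift [-0.1947, 0.27, 0.0095] turn [0.0038, -0.0063, 0.9507]
```

Request:
step_arm --increments '[[[-0.028,0.038,0.001],[0,0,0.136]],[[-0.056,0.076,0.002],[0,0,0.272]],[[-0.083,0.115,0.004],[0,0,0.408]],[[-0.111,0.154,0.005],[0,0,0.544]],[[-0.139,0.192,0.007],[0,0,0.68]]]'

```text
time: 7.35
ee_pos: [0.5747, -0.2295, 0.2018]
eef_rot: [0.991, 0.132, 0.003, 0.001]
ft_force: [0.9, 0.6, 1.2]
width: 0.0865
```

```bash
python3 - <<'E'
from h import *
inc([.605,-.318,.12],-np.pi/2)
E
```

```text
t 7.35 pos [ 0.5747 -0.2295  0.2018] F [0.9 0.6 1.2] w 0.0865 q [0.69, 0.35, -0.49, 1.46, 0.17, 1.36, -1.12]
 shift [0.0055, 0.0932, 0.082] turn [0.0011, -0.0067, 0.2648]
```

Request:
step_arm --increments '[[[0.002,0.031,0.025],[0,0,0.09]],[[0.004,0.062,0.05],[0,0,0.18]],[[0.0055,0.093,0.08],[0,0,0.265]],[[0.0055,0.093,0.082],[0,-0.007,0.265]]]'

```text
time: 7.75
ee_pos: [0.6021, -0.3224, 0.1137]
eef_rot: [1.0, -0.004, -0.004, -0.0]
ft_force: [-0.8, -0.1, -0.2]
width: 0.0871
```

```bash
python3 - <<'E'
from h import *
inc([.603,-.318,.006],-np.pi/2)
crop("top",340,70,600,290,3,"pics/p4.png")
crop("scene",60,100,320,340,2.5,"pics/p4s.png")
E
```

```text
t 7.75 pos [ 0.6021 -0.3224  0.1137] F [-0.8 -0.1 -0.2] w 0.0871 q [0.69, 0.55, -0.39, 1.37, 0.21, 1.27, -1.29]
 shift [0.0016, -0.0044, 0.1077] turn [-0.0002, 0.0078, -0.0086]
```

View pics/p4.png

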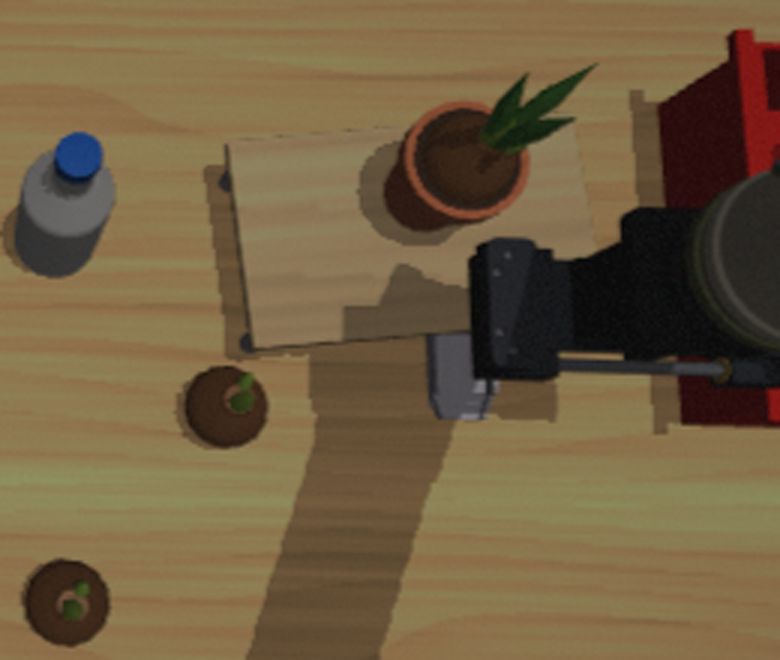

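View pics/p4s.png

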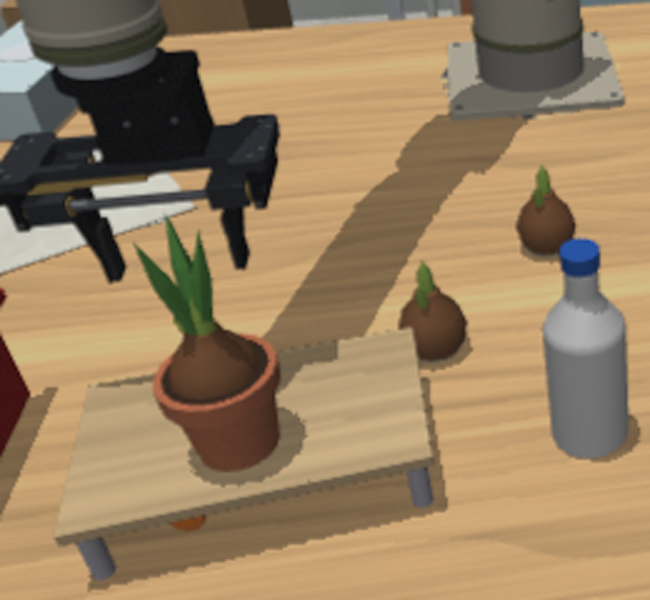

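Request:
step_arm --increments '[[[0,-0.004,0.03],[0,0.004,-0.008]],[[0,-0.0044,0.06],[0,0.008,-0.008]],[[0,-0.0044,0.085],[0,0.008,-0.008]],[[0,-0.0044,0.1],[0,0.008,-0.008]],[[0,-0.0044,0.106],[0,0.008,-0.008]]]'

```text
time: 8.35
ee_pos: [0.6046, -0.3123, 0.0115]
eef_rot: [1.0, 0.005, 0.002, -0.001]
ft_force: [0.4, -0.0, 0.5]
width: 0.0869
```

Request:
step_arm --increments '[[[0,0,0],[0,0,0]],[[0,0,0],[0,0,0]],[[0,0,0],[0,0,0]],[[0,0,0],[0,0,0]],[[0,0,0],[0,0,0]]]' --hand 1 --grip_force 12

```text
time: 8.85
ee_pos: [0.6048, -0.3124, 0.0121]
eef_rot: [1.0, 0.005, 0.003, -0.001]
ft_force: [0.1, -0.2, 0.4]
width: 0.055
```

Request:
step_arm --increments '[[[0,0,0],[0,0,0]],[[0,0.004,0],[0,0,-0.01]],[[0,0.004,0.006],[0,0.004,-0.01]],[[0,0.004,0.008],[0,0.004,-0.01]],[[0,0.004,0.008],[0,0.004,-0.01]]]' --hand -0.7

```text
time: 9.35
ee_pos: [0.6044, -0.3163, 0.0033]
eef_rot: [1.0, 0.01, 0.004, -0.001]
ft_force: [-0.4, -0.5, -0.3]
width: 0.0735
```

Request:
step_arm --increments '[[[0,0,0],[0,0,0]],[[0,0,0],[0,0,0]]]'

```text
time: 9.55
ee_pos: [0.6043, -0.3161, 0.0032]
eef_rot: [1.0, 0.01, 0.004, -0.001]
ft_force: [0.2, 0.2, 0.0]
width: 0.0739
```

```bash
python3 - <<'E'
from h import *
inc([.603,-.317,.005],-np.pi/2)
crop("top",440,110,540,210,6,"pics/p5.png")
E
```

```text
t 9.55 pos [ 0.6043 -0.3161  0.0032] F [0.2 0.2 0. ] w 0.0739 q [0.69, 0.64, -0.38, 1.48, 0.25, 1.07, -1.3]
 shift [-0.0013, 0.0008, -0.0018] turn [-0.0019, -0.0083, 0.019]
```

View pics/p5.png

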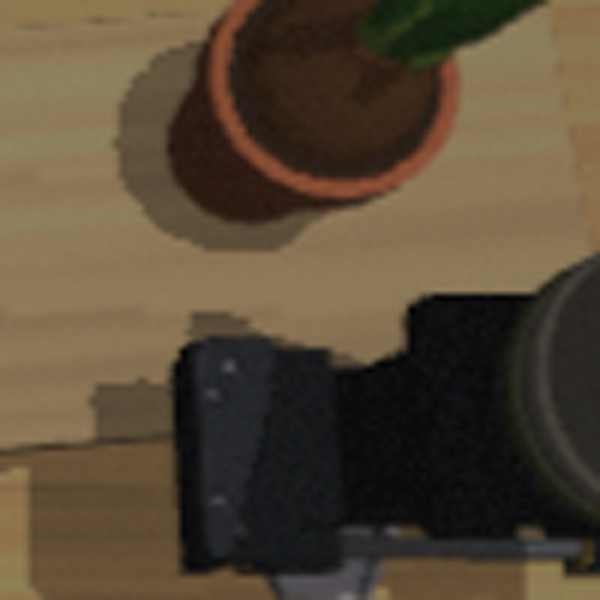

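Blade tip visible just ahead of the gripper; the pot is clear of it. Close on the side walls.

Request:
step_arm --increments '[[[0,0,-0.002],[0,0,0.018]],[[0,0,-0.002],[0,0,0.018]],[[0,0,-0.002],[0,0,0.018]],[[0,0,-0.002],[0,0,0.018]],[[0,0,-0.002],[0,0,0.018]]]' --hand 1 --grip_force 15

```text
time: 10.1
ee_pos: [0.6044, -0.3162, 0.0053]
eef_rot: [1.0, 0.001, 0.004, -0.001]
ft_force: [0.2, 0.4, -0.6]
width: 0.0414
```

Request:
step_arm --increments '[[[0,0,0],[0,0,0]],[[0,0,0],[0,0,0]],[[0,0,0],[0,0,0]]]'

```text
time: 10.4
ee_pos: [0.6043, -0.3162, 0.0052]
eef_rot: [1.0, 0.001, 0.004, -0.001]
ft_force: [0.2, -0.3, 0.6]
width: 0.0183
```

```bash
python3 - <<'E'
from h import *
inc([.603,-.317,.005],-np.pi/2)
crop("top",440,110,540,210,6,"pics/p6.png")
crop("scene",40,140,240,320,3.3,"pics/p6s.png")
E
```

```text
t 10.4 pos [ 0.6043 -0.3162  0.0052] F [ 0.2 -0.3  0.6] w 0.0183 q [0.69, 0.64, -0.38, 1.48, 0.25, 1.07, -1.31]
 shift [-0.0013, 0.0008, 0.0002] turn [-0.0019, -0.0084, 0.001]
```

View pics/p6.png

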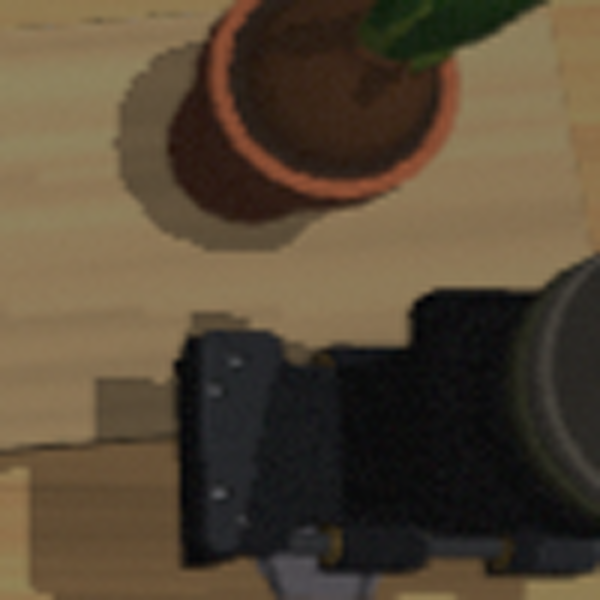

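View pics/p6s.png

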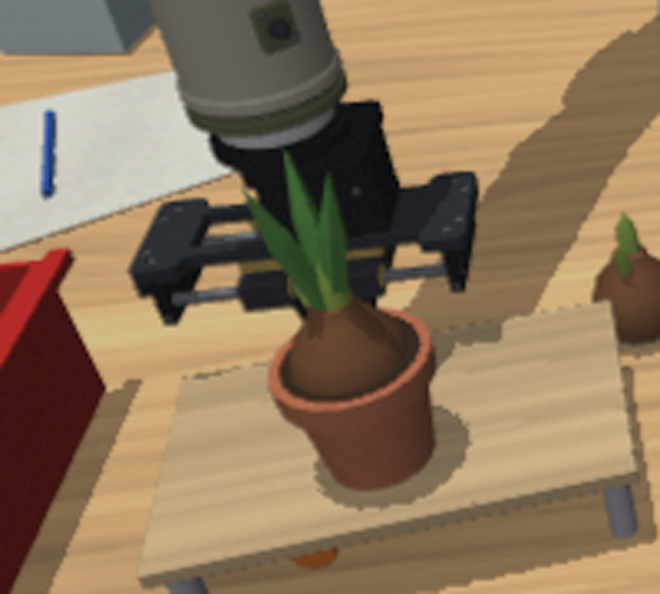

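```bash
python3 - <<'E'
from h import *
crop("top",460,150,540,230,8,"pics/p7.png")
for z in(.08,.1,.12):print(px2w("top",440+265/6,110+450/6,z))
print(w2px("top",[.604,-.316,.005]),w2px("top",[.604,-.316,.09]),r.read_state()["width"])
E
```

```text
[ 0.61139522 -0.26968869  0.08      ]
[ 0.60738026 -0.26111477  0.1       ]
[ 0.60336531 -0.25254084  0.12      ]
[490.72393108 194.61977668] [508.67863462 188.05739919] 0.006344573944463801
```

View pics/p7.png

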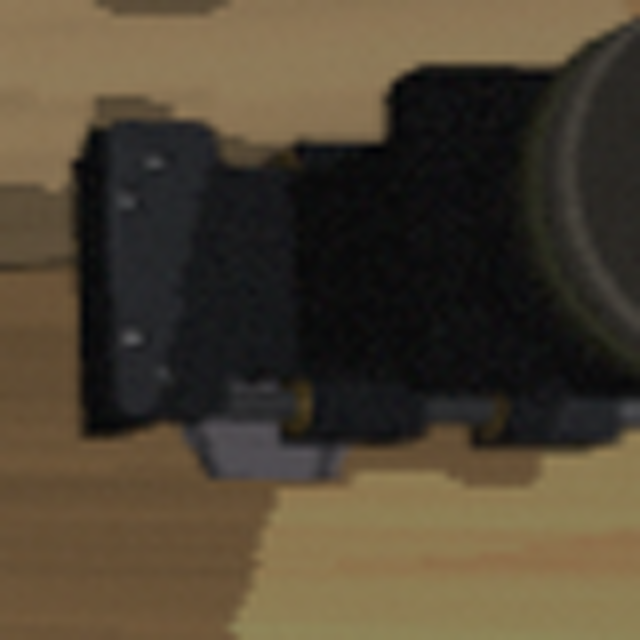

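```bash
python3 - <<'E'
from h import *
for y in(-.3224+.0435,-.3224,-.3224-.0435):
  print(w2px("scene",[.6021,y,.1137]))
for z in(.09,.1137,.13): print(px2w("scene",132,209,z))
print(r.read_state()["width"])
E
python3 - <<'E'
import cv2
a=cv2.imread('pics/p4s.png')[100:320,0:320]
cv2.imwrite('pics/p8.png',cv2.resize(a,None,fx=2.4,fy=2.4,interpolation=2))
E
```

```text
[157.11553033 214.44364624]
[135.06454648 216.79552618]
[112.67118053 219.1839234 ]
[ 0.53710125 -0.34703865  0.09      ]
[ 0.57232572 -0.33407814  0.1137    ]
[ 0.59655183 -0.32516438  0.13      ]
0.004059856890435199
```

View pics/p8.png

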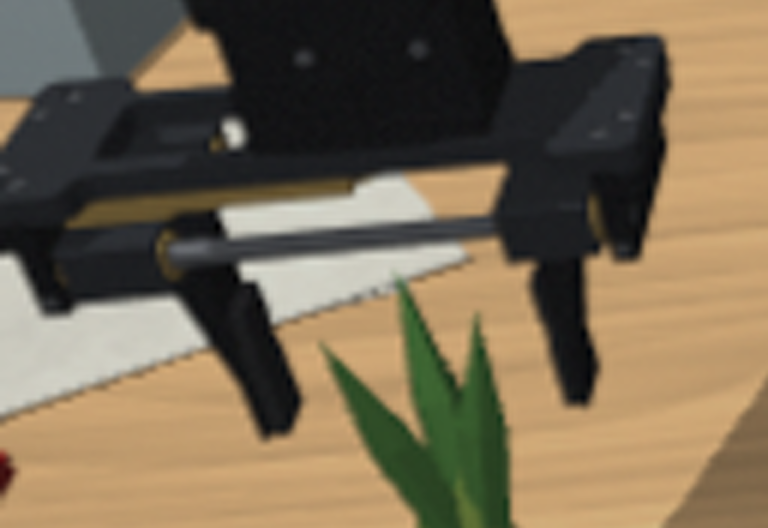

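Request:
step_arm --increments '[[[0,0,-0.04],[0,0,0]],[[0,0,-0.08],[0,0,0]],[[0,0,-0.11],[0,0,0]],[[0,0,-0.11],[0,0,0]]]'

```text
time: 11.0
ee_pos: [0.606, -0.3174, 0.1209]
eef_rot: [1.0, 0.0, 0.008, 0.001]
ft_force: [0.3, 0.3, -0.0]
width: 0.0002
```

```bash
python3 - <<'E'
from h import *
s=r.read_state();print(s["ee_pos"],s["width"],s["ft_force"])
crop("scene",60,130,200,250,5,"pics/p9.png")
s=r.read_state();print(s["ee_pos"],w2px("scene",s["ee_pos"]))
crop("top",440,110,540,210,6,"pics/p9t.png")
E
```

```text
[ 0.60601038 -0.31738907  0.12085193] 0.00015985274762793578 [ 0.30566223  0.33820314 -0.02470163]
[ 0.60480061 -0.31694439  0.11797823] [137.03834921 215.62663681]
```

View pics/p9.png

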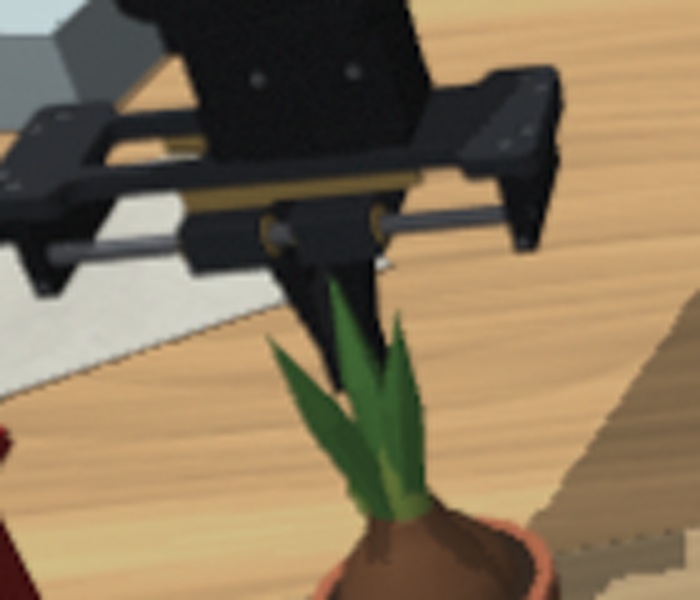

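View pics/p9t.png

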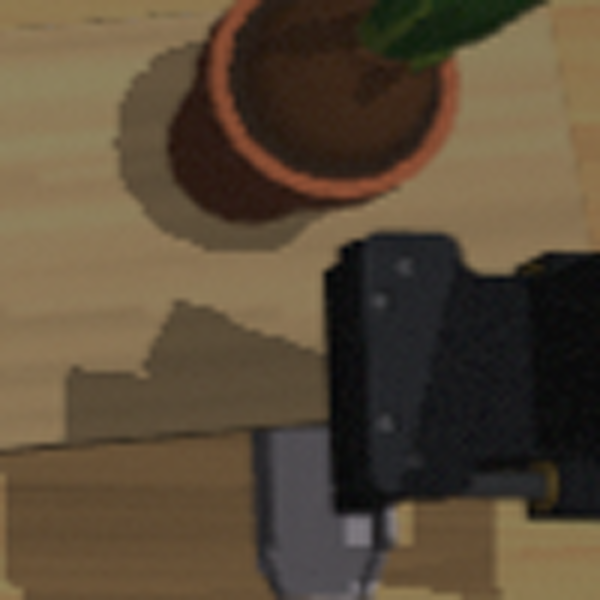

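```bash
python3 - <<'E'
from h import *
for p in([.8164,.3596,.098],[.8316,.1427,.098],[.5436,.3414,.098]):print(w2px("scene",p))
print(w2px("scene",[.784,-.390,.06]),w2px("scene",[.7667,-.1304,.06]),w2px("scene",[.6097,-.1495,.06]))
s=r.read_state();print(s["ee_pos"])
for dz in(0,.01,.015,.02):
  for dx in (0,-.0095):print(dz,dx,w2px("scene",s["ee_pos"]+[dx,0,dz]).round(1))
E
```

```text
[492.02669894 250.39823849]
[385.0245729  271.05649251]
[427.6754561  177.05603635]
[ 82.5259431  307.61327673] [233.26650357 280.37351739] [224.37394539 229.52049003]
[ 0.60302295 -0.31629719  0.11459077]
0 0 [138.  216.4]
0 -0.0095 [138.8 213.7]
0.01 0 [136.7 212.5]
0.01 -0.0095 [137.5 209.8]
0.015 0 [136.  210.5]
0.015 -0.0095 [136.9 207.8]
0.02 0 [135.3 208.6]
0.02 -0.0095 [136.2 205.9]
```

```bash
python3 - <<'E'
from h import *
for dx in (-.02,.02):
  for dz in(0,.01,.02):print(dx,dz,w2px("scene",[.4455+dx,.2251+dx*.067,.1427+dz]).round(1))
E
python3 - <<'E'
import cv2
a=cv2.imread('pics/p2s.png')[0:60,220:340]
cv2.imwrite('pics/p10.png',cv2.resize(a,None,fx=5,fy=5,interpolation=2))
E
```

```text
-0.02 0 [369.1 142.9]
-0.02 0.01 [369.4 139.3]
-0.02 0.02 [369.6 135.8]
0.02 0 [374.5 150. ]
0.02 0.01 [374.8 146.4]
0.02 0.02 [375.1 142.8]
```

View pics/p10.png

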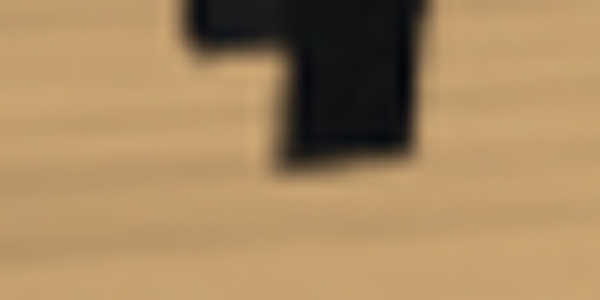

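Request:
step_arm --increments '[[[0,-0.002,0.03],[0,-0.008,0]],[[0,-0.002,0.06],[0,-0.01,0]],[[0,-0.002,0.09],[0,-0.01,0]],[[0,-0.002,0.105],[0,-0.01,0]],[[0,-0.002,0.108],[0,-0.01,0]]]' --hand -1

```text
time: 11.7
ee_pos: [0.6017, -0.313, 0.003]
eef_rot: [1.0, 0.001, -0.004, -0.002]
ft_force: [-0.7, -0.2, 0.7]
width: 0.0325
```

Request:
step_arm --increments '[[[0,0,0.001],[0,0,0]],[[0,0,0.001],[0,0,0]],[[0,0,0.003],[0,0,0]],[[0,0,0.004],[0,0,0]]]'

```text
time: 12.1
ee_pos: [0.6022, -0.3133, -0.0001]
eef_rot: [1.0, 0.001, -0.003, -0.002]
ft_force: [-0.0, 0.2, -0.4]
width: 0.0643
```

Request:
step_arm --increments '[[[0,0,0],[0,0,0]],[[0,0,0],[0,0,0]],[[0,0,0.003],[0,0,0]],[[0,0,0.006],[0,0,0]]]'

```text
time: 12.5
ee_pos: [0.6022, -0.3133, -0.0062]
eef_rot: [1.0, 0.001, -0.003, -0.002]
ft_force: [-0.1, -0.0, -0.4]
width: 0.086
```

```bash
python3 - <<'E'
from h import *
s=r.read_state();print(s["ee_pos"],s["width"],s["ft_force"])
crop("scene",40,140,240,320,3.3,"pics/p11s.png")
crop("top",440,110,540,210,6,"pics/p11.png")
E
```

```text
[ 0.6021976  -0.31331551 -0.00622916] 0.08597001316635373 [-0.10017311 -0.04816291 -0.40724252]
```

View pics/p11s.png

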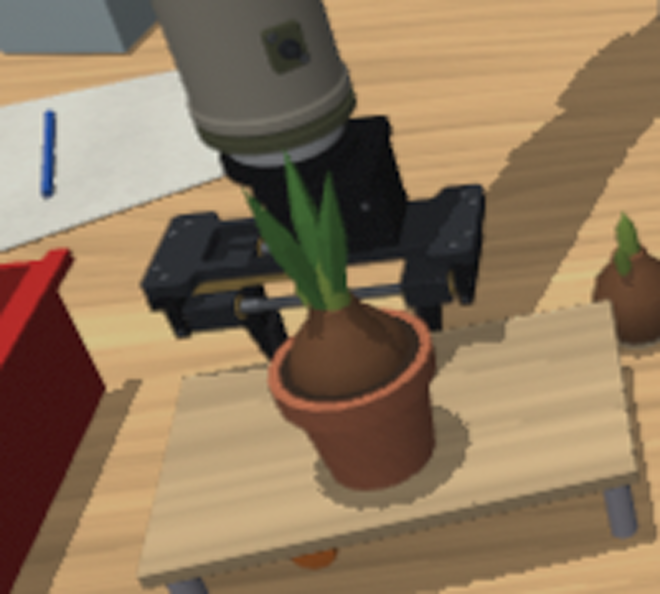

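View pics/p11.png

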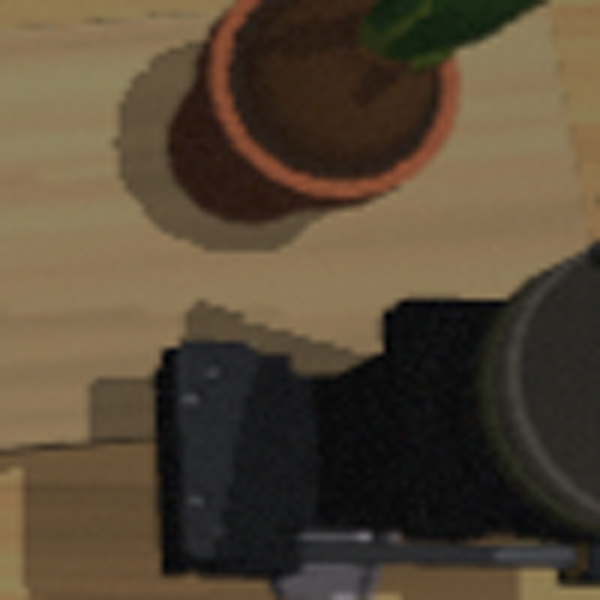

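Request:
step_arm --increments '[[[0,0,0.003],[0,0,0]],[[0,0,0.006],[0,0,0]],[[0,0,0.007],[0,0,0]]]'

```text
time: 12.9
ee_pos: [0.6014, -0.313, -0.0144]
eef_rot: [1.0, 0.001, -0.004, -0.002]
ft_force: [0.5, 0.2, 0.1]
width: 0.0868
```

Still free of the bench; close here.

Request:
step_arm --increments '[[[0,0,0],[0,0,0]],[[0,0,0],[0,0,0]],[[0,0,0],[0,0,0]],[[0,0,0],[0,0,0]],[[0,0,0],[0,0,0]]]' --hand 1 --grip_force 15

```text
time: 13.4
ee_pos: [0.6014, -0.3131, -0.0143]
eef_rot: [1.0, 0.001, -0.004, -0.002]
ft_force: [-1.8, -0.5, 0.3]
width: 0.0549
```

Request:
step_arm --increments '[[[0,0,0],[0,0,0]],[[0,0,0],[0,0,0]],[[0,0,0],[0,0,0]]]'

```text
time: 13.7
ee_pos: [0.6013, -0.3132, -0.0143]
eef_rot: [1.0, 0.001, -0.004, -0.002]
ft_force: [-0.3, -0.7, 0.2]
width: 0.0463
```

Request:
step_arm --increments '[[[0,0,-0.002],[0,0,0]],[[-0.025,0,-0.002],[0,0,0]],[[-0.055,0,-0.002],[0,0,0]],[[-0.085,0,-0.002],[0,0,0]],[[-0.115,0,-0.002],[0,0,0]]]'

```text
time: 14.2
ee_pos: [0.4852, -0.3131, -0.0114]
eef_rot: [1.0, 0.001, -0.004, -0.002]
ft_force: [0.1, -0.6, -1.2]
width: 0.0461
```

Request:
step_arm --increments '[[[-0.02,0,0],[0,0,0]],[[-0.04,0,0],[0,0,0]],[[-0.05,0,0],[0,0,0]],[[-0.05,0,0],[0,0,0]]]'

```text
time: 14.6
ee_pos: [0.4343, -0.3135, -0.0109]
eef_rot: [1.0, 0.0, -0.004, -0.002]
ft_force: [0.2, 0.8, -0.8]
width: 0.0464
```

```bash
python3 - <<'E'
from h import *
s=r.read_state();print(s["ee_pos"],s["width"],s["ft_force"],s["joint_positions"].round(2))
crop("scene",40,120,300,340,2.5,"pics/p12s.png")
crop("top",340,90,600,290,3,"pics/p12.png")
E
```

```text
[ 0.43428505 -0.31352944 -0.01088605] 0.04644753905996505 [ 0.15403821  0.77031074 -0.83078309] [ 0.88  0.4  -0.4   1.88  0.19  0.91 -1.18]
```

View pics/p12s.png

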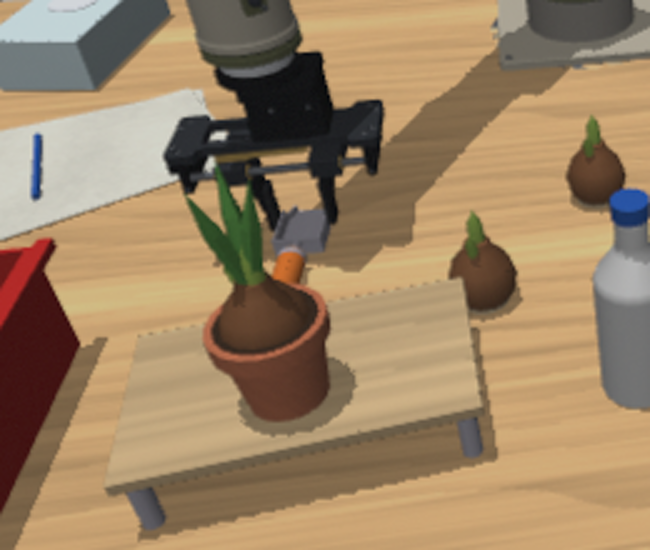

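View pics/p12.png

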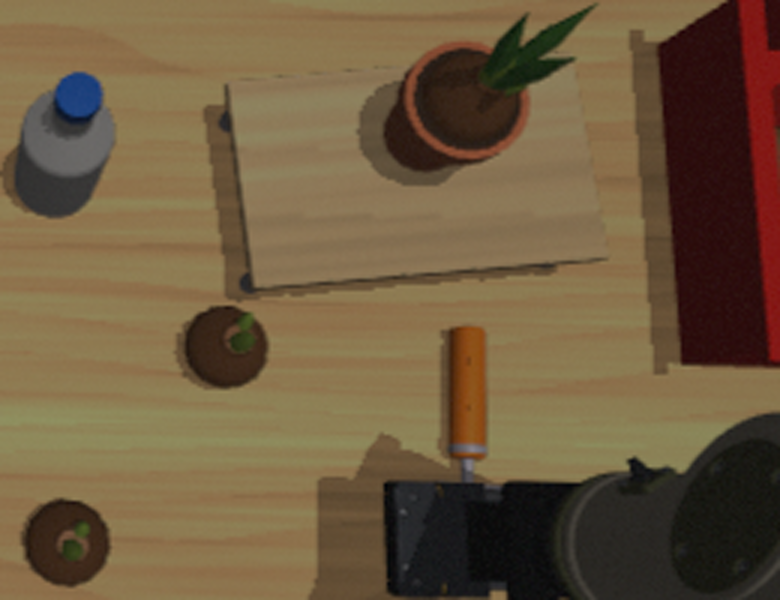

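```bash
python3 - <<'E'
from h import *
for q in((467,326),(467,455),(450,380),(484,380)):print(px2w("top",q[0]/3+340,q[1]/3+90,.016 if q[0]!=467 else .02).round(4))
E
```

```text
[ 0.5923 -0.3201  0.02  ]
[ 0.4947 -0.3156  0.02  ]
[ 0.5512 -0.3072  0.016 ]
[ 0.5518 -0.3327  0.016 ]
```

Request:
step_arm --increments '[[[0,0,0.001],[0,0,0]],[[0,0,0.001],[0,0,0]],[[0,0,0.001],[0,0,0]],[[0,0,0.001],[0,0,0]]]' --hand -0.6

```text
time: 15.15
ee_pos: [0.4367, -0.3129, -0.0118]
eef_rot: [1.0, 0.001, -0.003, -0.002]
ft_force: [-1.3, 0.5, 0.2]
width: 0.0671
```

Request:
step_arm --increments '[[[0,0,-0.03],[0,0,0]],[[0.01,0,-0.07],[0,0,0.02]],[[0.05,0.002,-0.07],[0,0,0.046]],[[0.08,0.004,-0.07],[0,0,0.046]],[[0.1,0.005,-0.07],[0,0,0.046]]]' --hand -0.3

```text
time: 15.65
ee_pos: [0.5394, -0.3178, 0.0579]
eef_rot: [1.0, -0.022, -0.003, -0.002]
ft_force: [0.9, -0.0, -0.4]
width: 0.0567
```

```bash
python3 - <<'E'
from h import *
inc([.537,-.3175,-.012],-np.pi/2-.046)
crop("top",340,90,600,290,3,"pics/p13.png")
crop("scene",40,120,300,340,2.5,"pics/p13s.png")
E
```

```text
t 15.65 pos [ 0.5394 -0.3178  0.0579] F [ 0.9 -0.  -0.4] w 0.0567 q [0.78, 0.48, -0.41, 1.59, 0.2, 1.12, -1.3]
 shift [-0.002, 0.0001, 0.0699] turn [-0.0042, 0.0054, 0.0029]
```

View pics/p13.png

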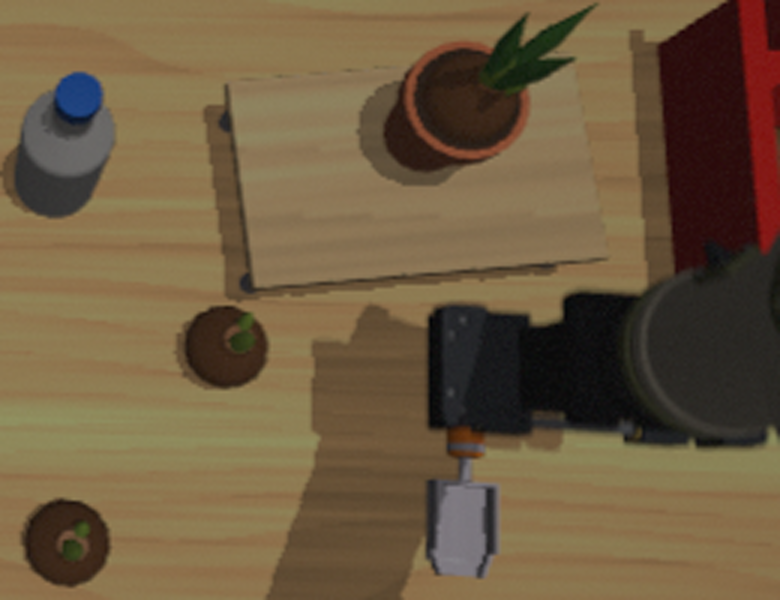

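View pics/p13s.png

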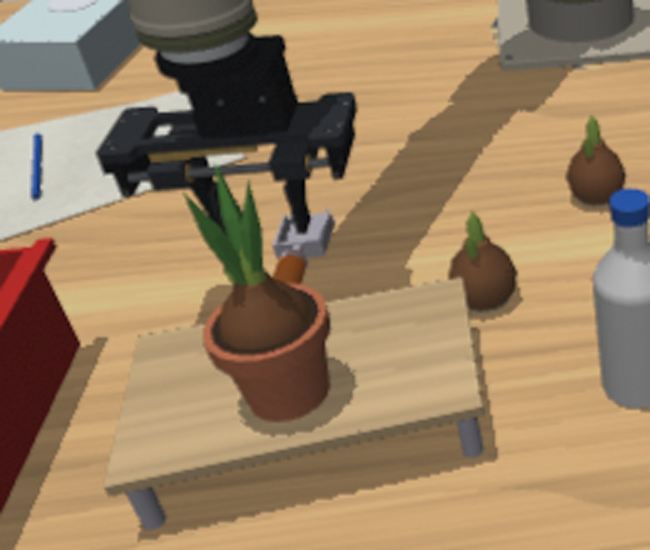

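Request:
step_arm --increments '[[[-0.002,0,0.03],[0,0,0]],[[-0.002,0,0.05],[0,0,0]],[[-0.002,0,0.065],[0,0,0]],[[-0.002,0,0.07],[-0.004,0.005,0]],[[-0.002,0,0.07],[-0.004,0.005,0]]]'

```text
time: 16.25
ee_pos: [0.5367, -0.3163, -0.013]
eef_rot: [1.0, -0.021, -0.001, -0.001]
ft_force: [0.0, -0.0, -0.1]
width: 0.0567
```

Request:
step_arm --increments '[[[0,0,0],[0,0,0]],[[0,0,0],[0,0,0]],[[0,0,0],[0,0,0]],[[0,0,0],[0,0,0]],[[0,0,0],[0,0,0]]]' --hand 1 --grip_force 30

```text
time: 16.75
ee_pos: [0.537, -0.3164, -0.0127]
eef_rot: [1.0, -0.021, -0.0, -0.001]
ft_force: [-0.3, 0.8, 1.5]
width: 0.0253
```

Request:
step_arm --increments '[[[0,0,0],[0,0,0]],[[0,0,0],[0,0,0]]]'

```text
time: 16.95
ee_pos: [0.537, -0.3165, -0.0126]
eef_rot: [1.0, -0.021, -0.0, -0.001]
ft_force: [-0.3, -0.8, 0.9]
width: 0.0249
```

Request:
step_arm --increments '[[[0,0,-0.02],[0,0,0]],[[0,0,-0.06],[0,0,0]],[[0,0,-0.11],[0,0,0]],[[0,0,-0.16],[0,0,0]],[[0,0,-0.2],[0,0,0]]]'

```text
time: 17.45
ee_pos: [0.5373, -0.3167, 0.1904]
eef_rot: [1.0, -0.021, 0.001, -0.0]
ft_force: [1.2, -0.9, -1.6]
width: 0.0252
```

```bash
python3 - <<'E'
from h import *
inc([.43,-.1,.2],0)
crop("top",300,90,560,290,3,"pics/p14.png")
crop("scene",0,50,300,250,2.6,"pics/p14s.png")
E
```

```text
t 17.45 pos [ 0.5373 -0.3167  0.1904] F [ 1.2 -0.9 -1.6] w 0.0252 q [0.79, 0.37, -0.43, 1.46, 0.15, 1.35, -1.26]
 shift [-0.1162, -0.2121, -0.0097] turn [0.0007, -0.0012, -1.6124]
```

View pics/p14.png

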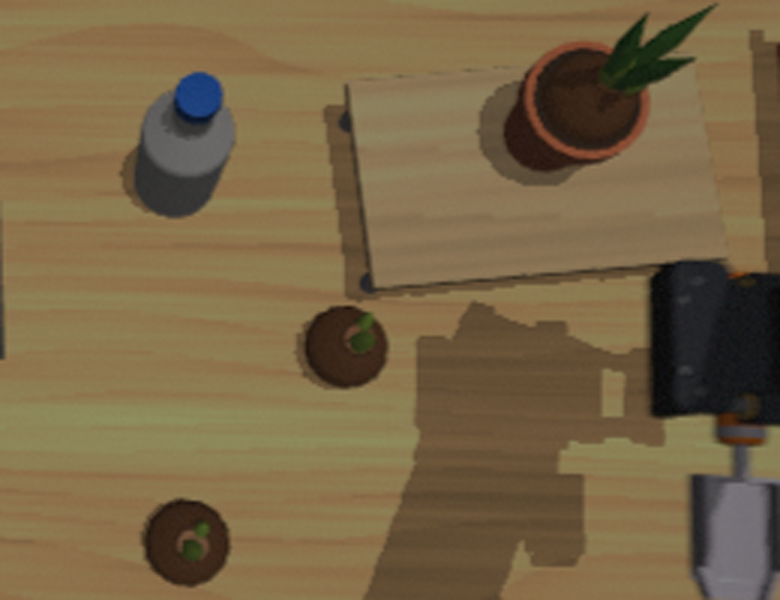

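View pics/p14s.png

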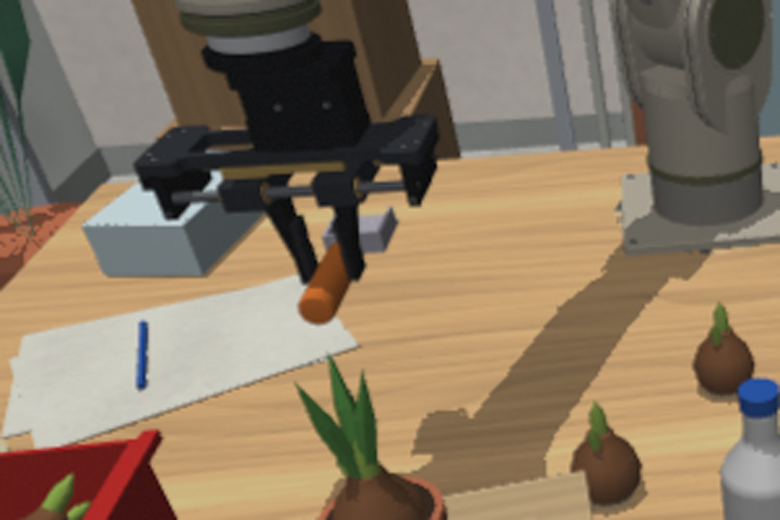

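Request:
step_arm --increments '[[[-0.012,-0.02,-0.002],[0,0,-0.14]],[[-0.024,-0.04,-0.004],[0,0,-0.28]],[[-0.035,-0.06,-0.006],[0,0,-0.42]],[[-0.046,-0.08,-0.008],[0,0,-0.56]],[[-0.056,-0.1,-0.01],[0,0,-0.7]]]'

```text
time: 18.05
ee_pos: [0.487, -0.2145, 0.2023]
eef_rot: [0.945, 0.326, 0.003, 0.003]
ft_force: [0.5, 0.7, -1.3]
width: 0.0253
```

```bash
python3 - <<'E'
from h import *
inc([.43,-.1,.21],0)
for u,v,z in((309,480,.052),(377,580,.077),(212,585,.077),(164,416,.058),(376,480,.058)):
    p=px2w("top",u/2.6+150,v/2.6+50,z); d=p[:2]-[.69,.242]; print(p.round(4),round(c*d[0]+sn*d[1],4),round(-sn*d[0]+c*d[1],4))
E
```

```text
t 18.05 pos [ 0.487  -0.2145  0.2023] F [ 0.5  0.7 -1.3] w 0.0253 q [0.85, 0.16, -0.58, 1.68, 0.09, 1.32, -0.65]
 shift [0.0257, -0.1252, -0.0085] turn [0.0077, -0.0001, -0.9068]
[0.4959 0.1896 0.052 ] -0.1971 -0.0394
[0.4163 0.1271 0.077 ] -0.2808 -0.0964
[0.4087 0.2598 0.077 ] -0.2795 0.0365
[0.5465 0.3143 0.058 ] -0.1384 0.0817
[0.4971 0.1325 0.058 ] -0.1998 -0.0964
```

Request:
step_arm --increments '[[[0.004,-0.02,-0.001],[0,0,-0.14]],[[0.008,-0.04,-0.003],[0,0,-0.28]],[[0.012,-0.06,-0.004],[0,0,-0.42]],[[0.016,-0.08,-0.005],[0,0,-0.56]],[[0.02,-0.1,-0.007],[0,0,-0.7]]]'

```text
time: 18.6
ee_pos: [0.4388, -0.1195, 0.2085]
eef_rot: [0.771, 0.637, 0.001, 0.002]
ft_force: [0.5, 0.2, -0.8]
width: 0.0249
```

```bash
python3 - <<'E'
from h import *
inc([.42,.0,.22],.8)
crop("top",190,170,310,290,6,"pics/p15.png")
crop("scene",100,20,400,250,2.5,"pics/p15s.png")
E
```

```text
t 18.6 pos [ 0.4388 -0.1195  0.2085] F [ 0.5  0.2 -0.8] w 0.0249 q [0.86, -0.03, -0.67, 1.85, -0.02, 1.31, 0.0]
 shift [0.1138, -0.0409, -0.0119] turn [0.0048, 0.0036, -0.9892]
```

View pics/p15.png

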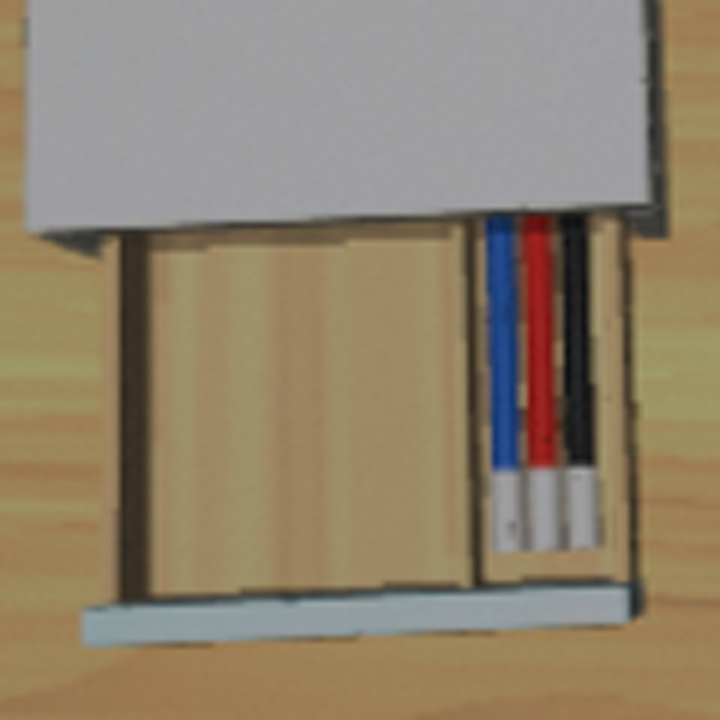

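View pics/p15s.png

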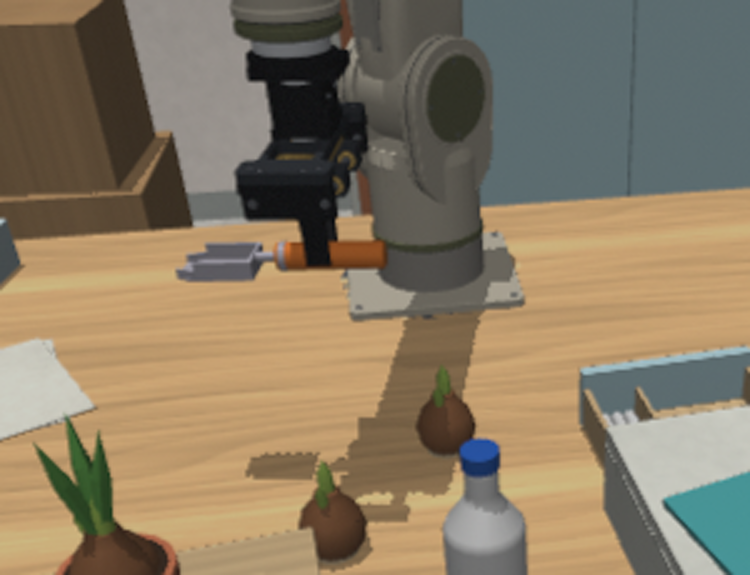

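```bash
python3 - <<'E'
from h import *
def L(n,u,v,z):
    p=px2w("top",u/6+190,v/6+170,z); d=p[:2]-[.69,.242]; print(n,p.round(4),round(c*d[0]+sn*d[1],4),round(-sn*d[0]+c*d[1],4))
L("fi l",85,607,.077);L("fi r",628,585,.077);L("fo l",83,645,.077);L("fo r",632,622,.077)
L("div in",462,400,.052);L("div in",470,580,.052);L("wall in",120,400,.058);L("wall in",120,590,.058)
L("carc l",28,234,.098);L("carc r",650,204,.098)
L("div bot",458,400,.018);L("wall bot",150,590,.018)
E
```

```text
fi l [0.415  0.3179 0.077 ] -0.2694 0.0941
fi r [0.4277 0.1282 0.077 ] -0.2693 -0.096
fo l [0.402  0.3177 0.077 ] -0.2824 0.0947
fo r [0.4151 0.1264 0.077 ] -0.282 -0.0971
div in [0.4914 0.1934 0.052 ] -0.2014 -0.0352
div in [0.427  0.1874 0.052 ] -0.2661 -0.0369
wall in [0.4879 0.3169 0.058 ] -0.1966 0.0882
wall in [0.4203 0.312  0.058 ] -0.2645 0.0879
carc l [0.5431 0.3405 0.098 ] -0.14 0.1081
carc r [0.5588 0.1235 0.098 ] -0.1388 -0.1095
div bot [0.4928 0.2006 0.018 ] -0.1995 -0.0282
wall bot [0.4187 0.3133 0.018 ] -0.2659 0.0893
```

```bash
cat >> h.py <<'E'
def place(lx,z,th,y=.025,D=.0257):
    # grip point G at lane x lx (m), height z, tilt th deg
    t=np.radians(th); return inc(cab(lx-.167-D*np.sin(t),y,z-D*np.cos(t)),np.pi/2+.0667,t)
E
python3 - <<'E'
from h import *
place(-.12,.24,0)
place(-.12,.22,25)
E
```

```text
t 18.75 pos [ 0.4393 -0.1196  0.2091] F [ 0.1 -0.5 -2. ] w 0.0254 q [0.85, -0.03, -0.67, 1.84, -0.02, 1.31, -0.0]
 shift [0.3534, -0.1074, -0.0066] turn [0.0031, 0.0075, -1.8314]
t 18.75 pos [ 0.4393 -0.1196  0.2091] F [ 0.1 -0.5 -2. ] w 0.0254 q [0.85, -0.03, -0.67, 1.84, -0.02, 1.31, -0.0]
 shift [0.3506, -0.118, 0.0109] turn [0.4019, 0.3138, -1.7985]
```

Request:
step_arm --increments '[[[0.027,-0.008,-0.001],[0,0,-0.14]],[[0.054,-0.016,-0.002],[0,0,-0.28]],[[0.081,-0.025,-0.003],[0,0,-0.42]],[[0.108,-0.033,-0.004],[0,0,-0.56]],[[0.135,-0.041,-0.005],[0,0,-0.7]]]'

```text
time: 19.25
ee_pos: [0.425, 0.0211, 0.2132]
eef_rot: [0.507, 0.862, 0.0, 0.003]
ft_force: [-0.1, 0.4, -1.0]
width: 0.0251
```

```bash
python3 - <<'E'
from h import *
place(-.12,.24,0)
E
```

```text
t 19.25 pos [0.425  0.0211 0.2132] F [-0.1  0.4 -1. ] w 0.0251 q [0.7, -0.12, -0.79, 1.89, -0.08, 1.33, 0.45]
 shift [0.2093, 0.0901, -0.0019] turn [0.0003, 0.007, -1.1297]
```

Request:
step_arm --increments '[[[0.026,0.011,0],[0,0,-0.14]],[[0.052,0.022,0],[0,0,-0.28]],[[0.078,0.033,0],[0,0,-0.42]],[[0.104,0.045,0],[0,0,-0.56]],[[0.13,0.056,0],[0,0,-0.7]]]'

```text
time: 19.75
ee_pos: [0.4111, 0.1624, 0.2124]
eef_rot: [0.18, 0.984, -0.001, 0.003]
ft_force: [0.7, 0.1, -1.7]
width: 0.0248
```

```bash
python3 - <<'E'
from h import *
place(-.12,.23,25)
E
```

```text
t 19.75 pos [0.4111 0.1624 0.2124] F [ 0.7  0.1 -1.7] w 0.0248 q [0.52, -0.07, -0.94, 1.86, -0.05, 1.32, 0.8]
 shift [0.0486, 0.0722, 0.0054] turn [0.0917, 0.4359, -0.4214]
```

Request:
step_arm --increments '[[[0.01,0.0145,0.001],[0.018,0.087,-0.084]],[[0.02,0.029,0.002],[0.036,0.174,-0.168]],[[0.03,0.043,0.003],[0.054,0.261,-0.252]],[[0.04,0.058,0.004],[0.072,0.348,-0.336]],[[0.0486,0.072,0.005],[0.092,0.436,-0.421]]]'

```text
time: 20.25
ee_pos: [0.3923, 0.2466, 0.206]
eef_rot: [-0.031, 0.975, -0.008, -0.218]
ft_force: [-0.1, -0.3, -0.6]
width: 0.025
```

```bash
python3 - <<'E'
from h import *
place(-.105,.14,25)
crop("top",150,130,350,290,3.5,"pics/p16.png")
crop("scene",280,30,520,230,3,"pics/p16s.png")
E
```

```text
t 20.25 pos [0.3923 0.2466 0.206 ] F [-0.1 -0.3 -0.6] w 0.025 q [0.24, 0.5, -1.01, 1.5, 0.14, 1.7, 0.84]
 shift [-0.0507, 0.0007, 0.0749] turn [0.0001, -0.0043, -0.0025]
```

View pics/p16.png

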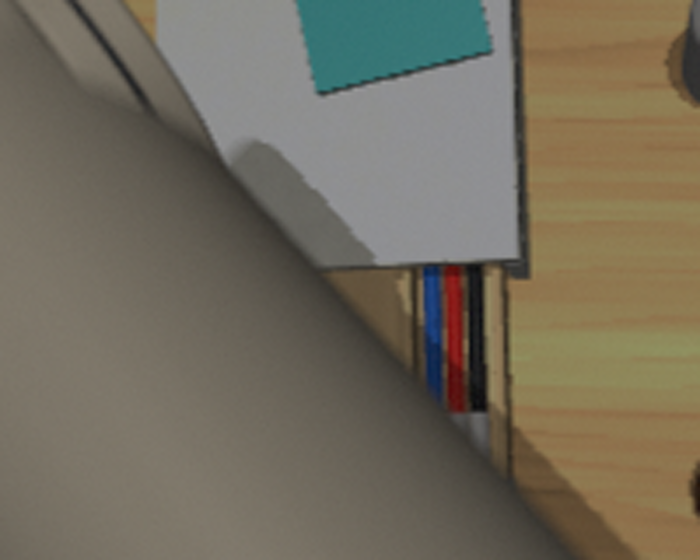

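View pics/p16s.png

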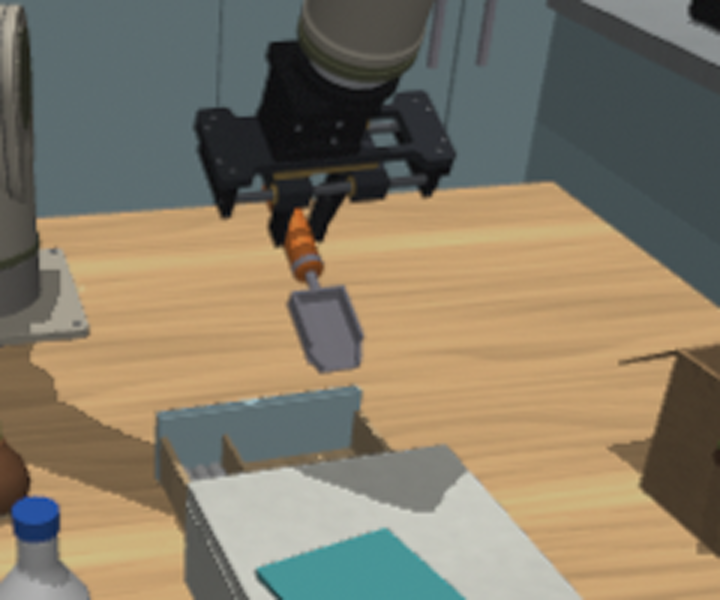

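```bash
cat >> h.py <<'E'
def model():
    s=r.read_state();A=R.from_quat(s["eef_rot"])
    f=lambda x,zz:s["ee_pos"]+A.apply([-x,0,-.0257-zz])  # x along blade from grip, zz up
    return dict(tip=f(.127,-.012),blade_r=f(.057,.005),hend=f(-.061,0),hfront=f(.039,0))
E
python3 - <<'E'
from h import *
for k,p in model().items():
    d=p[:2]-[.69,.242];print(k,p.round(3),"lane",round(c*d[0]+sn*d[1]+.167,4),round(-sn*d[0]+c*d[1]-.025,4),w2px("scene",p).round(1),((w2px("scene",p)-[280,30])*3).round())
E
```

```text
tip [0.512 0.256 0.161] lane -0.0102 0.0006 [392.3 151.1] [337. 363.]
blade_r [0.456 0.252 0.206] lane -0.066 0.0006 [385.4 123.9] [316. 282.]
hend [0.348 0.245 0.253] lane -0.1746 0.0006 [371.5  90. ] [274. 180.]
hfront [0.437 0.251 0.21 ] lane -0.0844 0.0006 [382.7 119.6] [308. 269.]
```

Request:
step_arm --increments '[[[-0.0125,0,0.019],[0,0,0]],[[-0.025,0,0.038],[0,0,0]],[[-0.038,0,0.057],[0,-0.004,0]],[[-0.0507,0.0005,0.075],[0,-0.004,-0.0025]],[[-0.0507,0.0005,0.075],[0,-0.004,-0.0025]]]'

```text
time: 20.9
ee_pos: [0.4052, 0.2467, 0.1136]
eef_rot: [-0.03, 0.976, -0.008, -0.217]
ft_force: [-0.1, -1.2, -0.6]
width: 0.0252
```

```bash
python3 - <<'E'
from h import *
for k,p in model().items():
    d=p[:2]-[.69,.242];print(k,p.round(3),"lane",round(c*d[0]+sn*d[1]+.167,4),round(-sn*d[0]+c*d[1]-.025,4))
place(-.098,.108,25)
place(-.05,.1,25)
crop("scene",280,60,520,260,3,"pics/p17s.png")
E
```

```text
tip [0.526 0.254 0.072] lane 0.004 -0.0019
blade_r [0.47  0.251 0.117] lane -0.0522 -0.0016
hend [0.361 0.244 0.163] lane -0.1612 -0.0011
hfront [0.451 0.25  0.12 ] lane -0.0706 -0.0015
t 20.9 pos [0.4052 0.2467 0.1136] F [-0.1 -1.2 -0.6] w 0.0252 q [0.2, 0.6, -0.96, 1.58, 0.21, 1.56, 0.84]
 shift [-0.0195, 0.0014, 0.0228] turn [0.0004, -0.0013, -0.0044]
t 20.9 pos [0.4052 0.2467 0.1136] F [-0.1 -1.2 -0.6] w 0.0252 q [0.2, 0.6, -0.96, 1.58, 0.21, 1.56, 0.84]
 shift [-0.0664, 0.0016, 0.0097] turn [0.0004, -0.0013, -0.0044]
```

View pics/p17s.png

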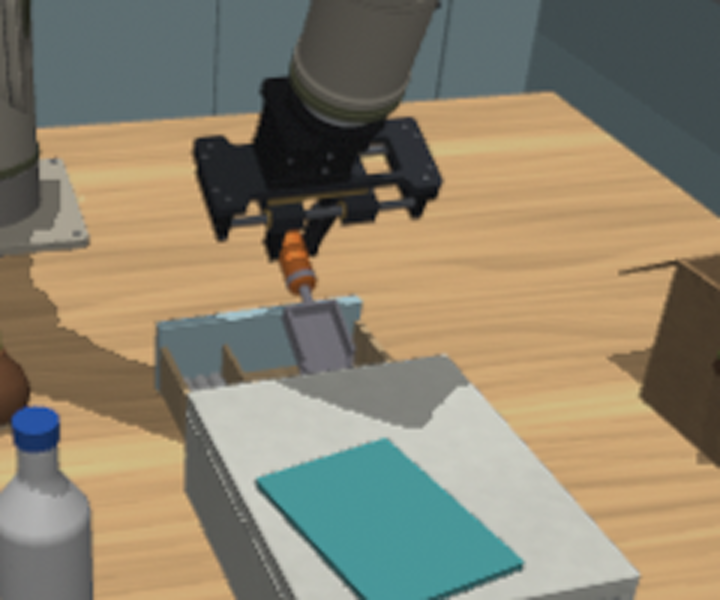

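Request:
step_arm --increments '[[[-0.01,0.001,0.012],[0,0,0]],[[-0.0195,0.0014,0.023],[0,0,-0.004]],[[-0.035,0.0015,0.0185],[0,0,-0.004]],[[-0.05,0.0015,0.014],[0,0,-0.004]],[[-0.066,0.0016,0.01],[0,0,-0.004]]]'

```text
time: 21.45
ee_pos: [0.4616, 0.2524, 0.0776]
eef_rot: [-0.033, 0.976, -0.007, -0.216]
ft_force: [0.2, 0.8, -1.0]
width: 0.0253
```

```bash
python3 - <<'E'
from h import *
for k,p in model().items():
    d=p[:2]-[.69,.242];print(k,p.round(3),"lane",round(c*d[0]+sn*d[1]+.167,4),round(-sn*d[0]+c*d[1]-.025,4))
place(-.02,.089,25)
place(-.026,.065,14)
E
```

```text
tip [0.582 0.26  0.036] lane 0.0607 0.0006
blade_r [0.526 0.257 0.081] lane 0.0045 0.0006
hend [0.417 0.249 0.127] lane -0.1046 0.0006
hfront [0.508 0.255 0.084] lane -0.014 0.0006
t 21.45 pos [0.4616 0.2524 0.0776] F [ 0.2  0.8 -1. ] w 0.0253 q [0.13, 0.74, -0.9, 1.45, 0.29, 1.56, 0.86]
 shift [-0.0316, -0.0006, -0.0016] turn [0.001, 0.0, 0.0002]
t 21.45 pos [0.4616 0.2524 0.0776] F [ 0.2  0.8 -1. ] w 0.0253 q [0.13, 0.74, -0.9, 1.45, 0.29, 1.56, 0.86]
 shift [-0.0412, -0.0006, 0.0222] turn [0.001, -0.192, 0.0001]
```

```bash
python3 - <<'E'
from h import *
place(-.032,.082,18)
place(-.033,.055,8)
place(-.033,.033,0)
E
```

```text
t 21.45 pos [0.4616 0.2524 0.0776] F [ 0.2  0.8 -1. ] w 0.0253 q [0.13, 0.74, -0.9, 1.45, 0.29, 1.56, 0.86]
 shift [-0.0268, -0.0006, 0.0097] turn [0.001, -0.1222, 0.0002]
t 21.45 pos [0.4616 0.2524 0.0776] F [ 0.2  0.8 -1. ] w 0.0253 q [0.13, 0.74, -0.9, 1.45, 0.29, 1.56, 0.86]
 shift [-0.0417, -0.0007, 0.0336] turn [0.001, -0.2967, 0.0001]
t 21.45 pos [0.4616 0.2524 0.0776] F [ 0.2  0.8 -1. ] w 0.0253 q [0.13, 0.74, -0.9, 1.45, 0.29, 1.56, 0.86]
 shift [-0.0543, -0.0007, 0.0523] turn [0.0011, -0.4363, 0.0]
```

Request:
step_arm --increments '[[[-0.014,0,0.004],[0,-0.05,0]],[[-0.0268,-0.0006,0.0097],[0,-0.122,0]],[[-0.034,-0.0006,0.022],[0,-0.21,0]],[[-0.0417,-0.0007,0.0336],[0.001,-0.297,0]],[[-0.0417,-0.0007,0.0336],[0.001,-0.297,0]]]'

```text
time: 21.95
ee_pos: [0.4829, 0.2529, 0.0284]
eef_rot: [-0.034, 0.997, -0.003, -0.07]
ft_force: [-0.4, 0.2, -1.0]
width: 0.0248
```

```bash
python3 - <<'E'
from h import *
for k,p in model().items():
    d=p[:2]-[.69,.242];print(k,p.round(3),"lane",round(c*d[0]+sn*d[1]+.167,4),round(-sn*d[0]+c*d[1]-.025,4))
place(-.033,.033,0)
crop("scene",280,60,520,260,3,"pics/p18s.png")
E
```

```text
tip [0.61  0.262 0.024] lane 0.0888 -0.0
blade_r [0.543 0.257 0.051] lane 0.0218 -0.0001
hend [0.426 0.249 0.062] lane -0.0957 -0.0004
hfront [0.525 0.256 0.048] lane 0.0033 -0.0002
t 21.95 pos [0.4829 0.2529 0.0284] F [-0.4  0.2 -1. ] w 0.0248 q [0.18, 0.6, -0.91, 1.69, 0.41, 1.21, 0.8]
 shift [-0.0088, 0.0003, 0.02] turn [-0.0019, -0.1395, 0.0024]
```

View pics/p18s.png

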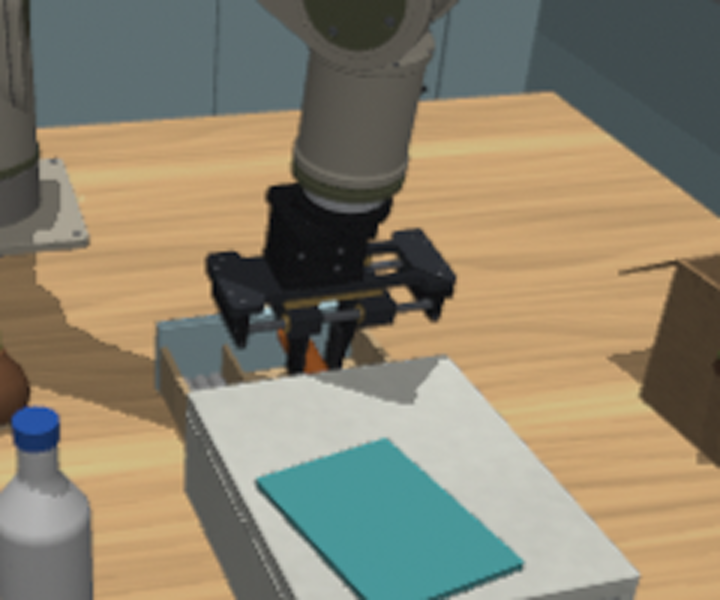

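Request:
step_arm --increments '[[[-0.005,0,0.007],[0,-0.05,0]],[[-0.009,0,0.014],[0,-0.1,0]],[[-0.0115,0,0.02],[-0.002,-0.14,0.002]],[[-0.0115,0,0.0205],[-0.002,-0.14,0.002]]]'

```text
time: 22.4
ee_pos: [0.4926, 0.2531, 0.0073]
eef_rot: [-0.033, 0.999, -0.0, -0.001]
ft_force: [-0.2, -0.1, -1.5]
width: 0.025
```

```bash
python3 - <<'E'
from h import *
for k,p in model().items():
    d=p[:2]-[.69,.242];print(k,p.round(3),"lane",round(c*d[0]+sn*d[1]+.167,4),round(-sn*d[0]+c*d[1]-.025,4))
place(-.031,.031,0)
E
```

```text
tip [0.619 0.261 0.021] lane 0.0978 -0.0009
blade_r [0.55  0.257 0.038] lane 0.0279 -0.0008
hend [0.432 0.249 0.033] lane -0.0901 -0.0007
hfront [0.532 0.256 0.033] lane 0.0099 -0.0008
t 22.4 pos [0.4926 0.2531 0.0073] F [-0.2 -0.1 -1.5] w 0.025 q [0.18, 0.54, -0.9, 1.81, 0.48, 1.03, 0.73]
 shift [0.0018, 0.0008, 0.002] turn [-0.0001, -0.0022, -0.0014]
```

Request:
step_arm --increments '[[[0.001,0,0.0015],[0,0,0]],[[0.002,0,0.002],[0,0,0]]]'

```text
time: 22.6
ee_pos: [0.4915, 0.2531, 0.0057]
eef_rot: [-0.032, 0.999, 0.0, -0.002]
ft_force: [0.8, 0.2, -0.9]
width: 0.0251
```

Request:
step_arm --increments '[[[0,0,0],[0,0,0]],[[0,0,0],[0,0,0]],[[0,0,0],[0,0,0]],[[0,0,0],[0,0,0]]]' --hand -0.2

```text
time: 23.0
ee_pos: [0.4916, 0.2531, 0.0058]
eef_rot: [-0.032, 0.999, 0.0, -0.001]
ft_force: [0.1, -0.2, 0.3]
width: 0.0479
```

Request:
step_arm --increments '[[[0,0,0],[0,0,0]],[[0,0,-0.02],[0,0,0]],[[0,0,-0.06],[0,0,0]],[[0,0,-0.1],[0,0,0]],[[0,0,-0.15],[0,0,0]]]'

```text
time: 23.5
ee_pos: [0.4912, 0.2526, 0.1564]
eef_rot: [-0.032, 0.999, -0.0, -0.002]
ft_force: [0.9, 0.6, 0.3]
width: 0.0522
```

```bash
python3 - <<'E'
from h import *
inc(cab(-.34,.0,.2),.0667)
crop("scene",280,60,520,260,3,"pics/p19s.png")
crop("top",150,130,350,290,3.5,"pics/p19.png")
E
```

```text
t 23.5 pos [0.4912 0.2526 0.1564] F [0.9 0.6 0.3] w 0.0522 q [0.27, 0.36, -1.01, 1.67, 0.32, 1.29, 0.84]
 shift [0.1425, -0.0241, -0.0429] turn [-0.004, -0.0038, 1.5686]
```

View pics/p19s.png

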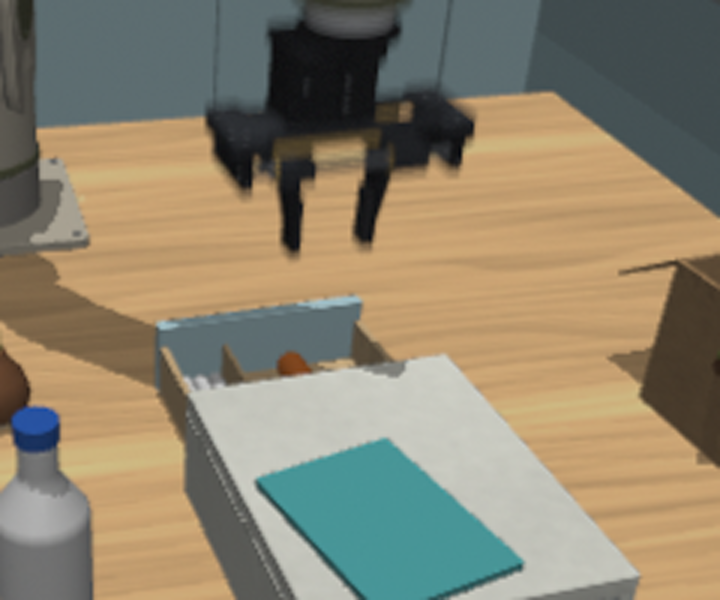

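View pics/p19.png

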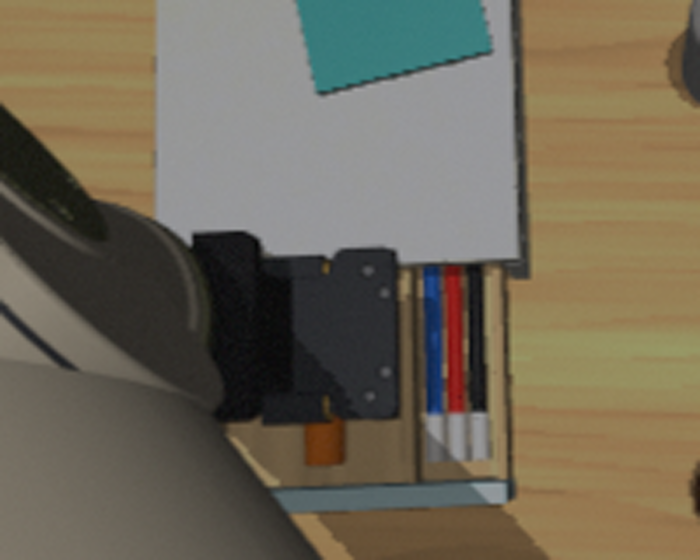

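```bash
python3 - <<'E'
from h import *
inc(cab(-.314,.0,.17),np.pi/2+.0667)
E
```

```text
t 23.6 pos [0.4945 0.2553 0.1622] F [ 0.5  0.5 -0.2] w 0.052 q [0.28, 0.36, -1.01, 1.66, 0.32, 1.29, 0.84]
 shift [0.1197, -0.0266, -0.0086] turn [0.0034, 0.0055, -0.0022]
```

Request:
step_arm --increments '[[[0.03,-0.007,-0.008],[0,0,0]],[[0.07,-0.016,-0.008],[0,0,0]],[[0.1,-0.023,-0.008],[0,0,0]],[[0.12,-0.0266,-0.008],[0.003,0.005,-0.002]],[[0.12,-0.0266,-0.008],[0.003,0.005,-0.002]]]' --hand 0.2

```text
time: 24.1
ee_pos: [0.3749, 0.2202, 0.1692]
eef_rot: [-0.033, 0.999, -0.002, 0.001]
ft_force: [0.5, -0.1, 0.5]
width: 0.035
```

```bash
python3 - <<'E'
from h import *
inc(cab(-.314,.0,.045),np.pi/2+.0667)
crop("scene",280,60,520,260,3,"pics/p20s.png")
crop("top",150,130,350,290,3.5,"pics/p20.png")
E
```

```text
t 24.1 pos [0.3749 0.2202 0.1692] F [ 0.5 -0.1  0.5] w 0.035 q [0.52, -0.04, -1.11, 1.93, -0.04, 1.23, 1.06]
 shift [-0.0017, 0.0011, 0.1242] turn [-0.0033, 0.0016, 0.0002]
```

View pics/p20s.png

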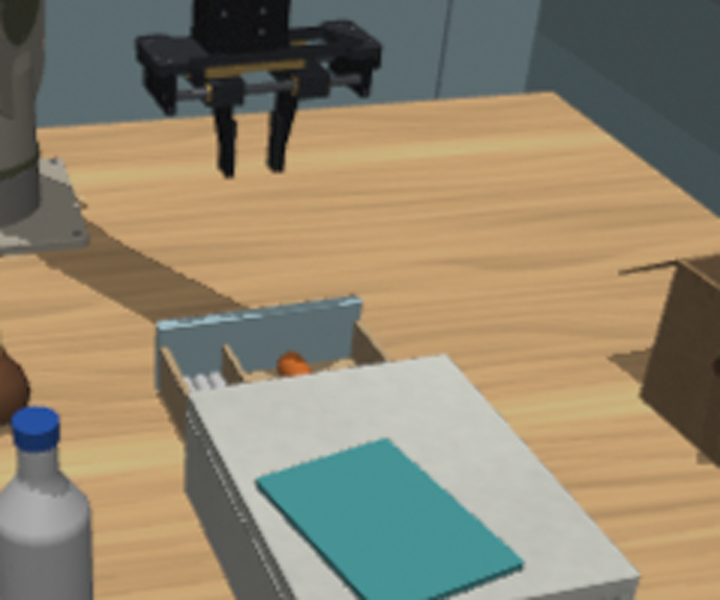

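View pics/p20.png

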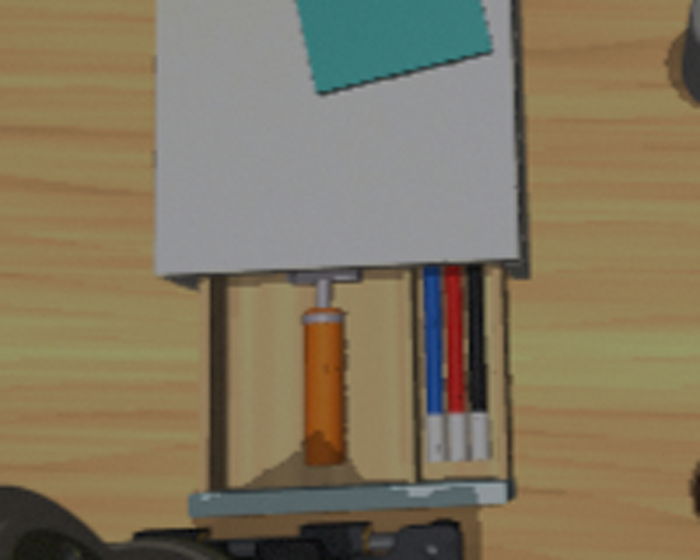

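```bash
python3 - <<'E'
from h import *
for u,v in((325,465),(323,312)):
    p=px2w("top",u/3.5+150,v/3.5+130,.036);d=p[:2]-[.69,.242];print(round(c*d[0]+sn*d[1]+.167,4),round(-sn*d[0]+c*d[1]-.025,4))
E
```

```text
-0.089 -0.0031
0.008 -0.0026
```

Request:
step_arm --increments '[[[0.002,0,0.03],[0,0,0]],[[0.002,0,0.07],[0,0,0]],[[0.002,0,0.1],[0,0,0]],[[0.002,0,0.122],[0,0,0]],[[0.002,0,0.124],[0,0,0]]]'

```text
time: 24.75
ee_pos: [0.3737, 0.221, 0.0431]
eef_rot: [-0.033, 0.999, 0.001, -0.002]
ft_force: [-1.1, 0.1, 0.5]
width: 0.0348
```

Request:
step_arm --increments '[[[-0.012,0,-0.002],[0,0,0]],[[-0.02,0,-0.002],[0,0,0]],[[-0.03,0,-0.002],[0,0,0]],[[-0.042,0,-0.002],[0,0,0]],[[-0.055,0,-0.002],[0,0,0]]]'

```text
time: 25.25
ee_pos: [0.4298, 0.2248, 0.0452]
eef_rot: [-0.033, 0.999, 0.001, -0.002]
ft_force: [-1.3, 0.6, 0.9]
width: 0.0352
```

Request:
step_arm --increments '[[[-0.014,0,0],[0,0,0]],[[-0.028,0,0],[0,0,0]],[[-0.042,0,0],[0,0,0]],[[-0.056,0,0],[0,0,0]],[[-0.066,0,0],[0,0,0]]]'

```text
time: 25.75
ee_pos: [0.4968, 0.2292, 0.0448]
eef_rot: [-0.033, 0.999, 0.001, -0.002]
ft_force: [-2.5, 0.0, 2.8]
width: 0.0349
```

```bash
python3 - <<'E'
from h import *
inc(cab(-.16,.0,.047),np.pi/2+.0667)
crop("top",150,50,350,210,3.5,"pics/p21.png")
E
```

```text
t 25.75 pos [0.4968 0.2292 0.0448] F [-2.5  0.   2.8] w 0.0349 q [0.27, 0.48, -0.95, 1.8, 0.43, 1.09, 0.8]
 shift [-0.0336, -0.0001, -0.0023] turn [0.0018, -0.0042, -0.0004]
```

View pics/p21.png

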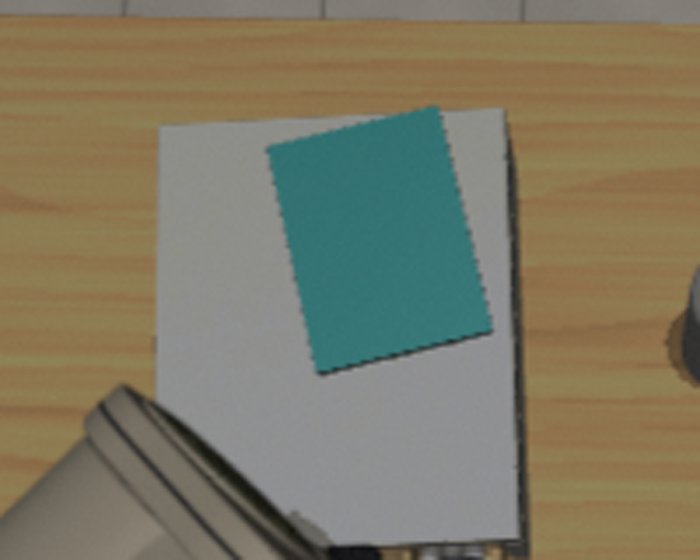

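Nearly home; continue slowly to the stop.

Request:
step_arm --increments '[[[-0.008,0,-0.002],[0,0,0]],[[-0.014,0,-0.002],[0,0,0]],[[-0.019,0,-0.002],[0,0,0]],[[-0.023,0,-0.002],[0,0,0]],[[-0.025,0,-0.002],[0,0,0]]]'

```text
time: 26.3
ee_pos: [0.5231, 0.2305, 0.0467]
eef_rot: [-0.033, 0.999, 0.001, -0.002]
ft_force: [-3.9, -1.0, -1.2]
width: 0.0349
```

Request:
step_arm --increments '[[[-0.002,0,0],[0,0,0]],[[-0.004,0,0],[0,0,0]],[[-0.005,0,0],[0,0,0]]]'

```text
time: 26.6
ee_pos: [0.5283, 0.2308, 0.0467]
eef_rot: [-0.033, 0.999, 0.001, -0.002]
ft_force: [-3.6, -0.1, -1.6]
width: 0.0348
```

Request:
step_arm --increments '[[[-0.002,0,0],[0,0,0]],[[-0.004,0,0],[0,0,0]]]'

```text
time: 26.8
ee_pos: [0.5323, 0.2311, 0.0467]
eef_rot: [-0.033, 0.999, 0.001, -0.002]
ft_force: [-10.4, -2.0, 0.4]
width: 0.0348
```

Request:
step_arm --increments '[[[-0.001,0,0],[0,0,0]],[[-0.002,0,0],[0,0,0]]]'

```text
time: 27.0
ee_pos: [0.5323, 0.2311, 0.0465]
eef_rot: [-0.033, 0.999, 0.0, -0.004]
ft_force: [-15.2, -3.7, 7.3]
width: 0.0345
```

At the stop (position unchanged, 15 N). Back off and look.

Request:
step_arm --increments '[[[0.01,0,0],[0,0,0]],[[0.04,0,0],[0,0,0]],[[0.08,0,0],[0,0,0]],[[0.12,0,-0.02],[0,0,0]],[[0.14,0,-0.06],[0,0,0]]]'

```text
time: 27.5
ee_pos: [0.3894, 0.221, 0.1058]
eef_rot: [-0.034, 0.999, -0.001, -0.006]
ft_force: [1.8, -1.9, 2.3]
width: 0.035
```

Request:
step_arm --increments '[[[0,0,-0.05],[0,0,0]],[[0,0.02,-0.09],[0,0,0]],[[0,0.06,-0.09],[0,0,0]],[[0,0.06,-0.09],[0,0,0]]]'

```text
time: 27.9
ee_pos: [0.3862, 0.286, 0.1975]
eef_rot: [-0.035, 0.999, 0.001, -0.004]
ft_force: [-0.1, -0.5, -0.1]
width: 0.0348
```

```bash
python3 - <<'E'
from h import *
crop("top",150,50,550,300,2,"pics/p22.png")
crop("scene",60,80,520,340,1.7,"pics/p22s.png")
print(r.read_state()["time"])
E
```

```text
28.0
```

View pics/p22.png

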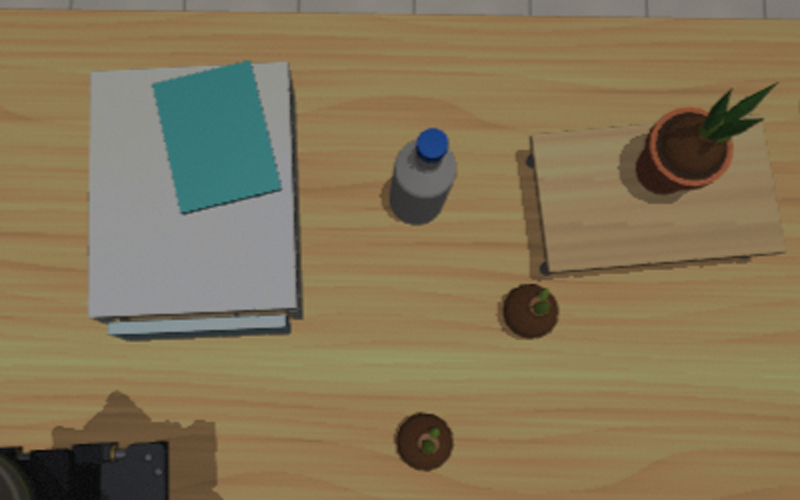

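View pics/p22s.png

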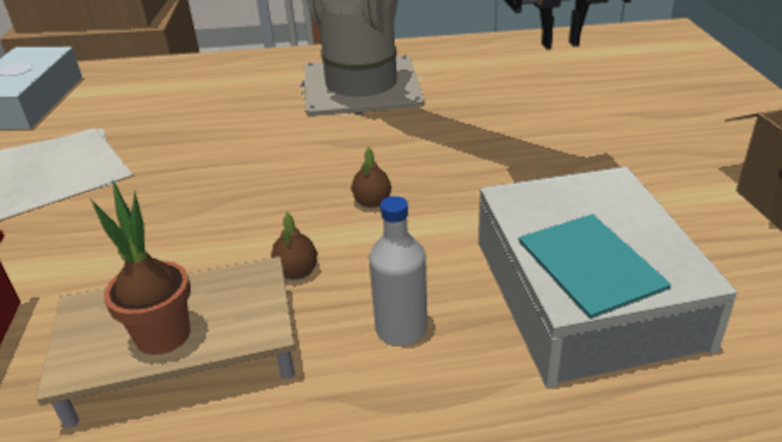

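```bash
python3 - <<'E'
from h import *
a=cv2.imread("pics/top0.png").astype(int);b=cam("top")["pixels"].astype(int)
for n,(x0,y0,x1,y1) in dict(front=(200,195,300,222),bulbA=(400,190,430,222),bulbB=(345,255,380,288),bottle=(340,110,385,165),pot=(465,85,545,150)).items():
    print(n,(abs(a-b).max(2)[y0:y1,x0:x1]>25).sum())
for u in(220,250,280):print(a[195:225,u].sum(1).tolist()[5:25],b[195:225,u].sum(1).tolist()[5:25])
print(r.close_job())
E
```

```text
front 0
bulbA 0
bulbB 0
bottle 0
pot 0
[408, 409, 409, 406, 406, 406, 389, 285, 183, 232, 253, 398, 393, 397, 397, 392, 337, 148, 142, 150] [447, 445, 447, 444, 444, 445, 427, 310, 206, 256, 272, 428, 432, 431, 429, 429, 368, 162, 152, 172]
[408, 410, 411, 409, 407, 384, 162, 198, 245, 324, 395, 397, 398, 403, 380, 208, 145, 144, 189, 333] [443, 448, 445, 447, 446, 421, 176, 214, 266, 351, 427, 436, 435, 438, 421, 240, 162, 154, 206, 363]
[410, 411, 410, 404, 366, 167, 216, 223, 387, 396, 400, 404, 403, 374, 138, 144, 147, 215, 338, 337] [448, 447, 442, 440, 399, 187, 235, 238, 418, 433, 436, 436, 443, 405, 151, 162, 170, 234, 366, 364]
the job is handed in; nothing more can be done
None
```

The scoop is in the drawer's wide lane, the drawer is shut, and I handed the job in at about 28 s of the 72 s allowed. The hand-in reported no verdict.

**What I did:** I pushed the front in to release the catch, pinched its top edge and drew the drawer fully open. I pulled the scoop out from under the riser by its blade and re-gripped it by the handle. Then I turned it round, slid it in blade first at a tilt under the cabinet top, laid it flat and let go. Last, I pushed the drawer to its stop, where the force rose to 15 N with no further movement, and backed away.

**Last checks:**
- **Scoop:** Before closing, the scoop's middle was about 4 mm from the lane centre lengthways and 3 mm sideways, with the blade to the back and flat. I could not see it after the drawer shut, but the lane leaves it only a few millimetres to slide.
- **Drawer:** Seen from above, the shut front matches the starting picture with no pixel differences.
- **Left alone:** The two bulbs, the bottle and the potted bulb also match their starting pictures with no pixel differences.

**One disagreement:** The fingertips sat about 19 mm behind the reported TCP. My first blade grasp therefore closed above the blade without touching it. I found this from the pictures and from moving below z = 0 without contact, and corrected for it in the later moves.

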